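Clock feeder cams to their high spots in a plunger fixture

ROBOT

A 6-joint arm with a two-finger parallel gripper is mounted at the origin on a cart in front of the work surface, level with it; the furniture and walls round the work are solid. World frame = base frame: x ahead of the robot, y to its left, z up, the work surface at z = 0. Lengths are in m, angles in degrees, forces in N, time in s.
With the tool pointing down it reaches from about 0.35 to 0.875 m from the base axis. Payload 4.2 kg.
Tool frame: the origin (TCP) lies at the very end of the fingers, on their centre line; the grasp point (between the pads) lies 19 mm behind it (r.grip_point_offset is the distance from the TCP to the grasp point, in m); z points along the fingers, y is the line along which they close (so a half turn about z gives the same grasp; the last joint's range is limited). The gripper opens to 87 mm and grips with 3 to 60 N. Pads are 19 mm wide; open, the fingers measure 117 mm over their backs; the gripper's body (75 mm by 190 mm) begins 51 mm behind the grasp point.
Start: joints at [83.228, 22.042, 0.453, 0, -68.411, -14.817], TCP at [0.23, 0.581, 0.223] pointing down, gripper open.
Joint ranges: [-179.83, 179.83], [-69.29, 118.12], [-61.27, 80.66], [-181.25, 117.63], [-171.15, -9.14], [-177.46, 177.46]. Speed limits (degrees/s): [159.86, 159.86, 180, 180, 180, 180].

INTERFACE

Orientations are given as a 3x3 rotation matrix whose columns are the frame's x, y, z axes.
In Python, from station import r gives the robot as it stands.
- The arm moves only by the tool move_arm, never from a script. Its argument "series" is a list of rows, each a list of 3 entries, a list of its own where there are three numbers: the turn, a rotation vector about the tool's x, y, z as a fraction of full scale, then the shift along the tool's x, y, z as a fraction of full scale, then the opening, from 0 (shut) to 1 (fully open). A call has 1 to 12 rows; each row shifts and turns the commanded pose from where the row before left it, along the tool's axes as they then stand; what a row does not reach is not made up. Full scale, the value 1, is 0.5 m for a shift and 0.1 rad for a turn. A row lasts 1/10 s, in which the tool goes at most 50 mm and 8.59 degrees, less where a joint would pass 70% of its speed; a pose out of reach is approached as far as the arm can. A call with a number of a shift or a turn outside -1 to 1 is refused whole. A call with a gripper value outside its range is refused whole. The fingers move at their own pace and stop on an object; the grip force is fixed at half the most. Time passes only in rows, so rows that do not move let the fingers close. It gives the time, the measured TCP pose, the force, the opening and the grip force at its end, in the units of the state.
- r.sense(): the state, without advancing time (a new reading comes with each control period).
- r.capture(name): name is "scene" or "top" or "wrist"; returns a dict with "img" (420x560x3 uint8, red, green, blue), "fx", "fy", "cx", "cy" (pixels), "origin" and "orientation" of the camera in the world. Camera axes: x right, y up, looking along -z (the intrinsics and any distortion apply to the point x, -y, -z); pixel columns grow to the right and rows downward; lengths in m; the calibration is good to about 2 mm. The wrist camera is an equidistant fisheye: a pixel r from the principal point sees the ray r / f radians off the axis. A picture is of the moment at which its call begins. There is no depth.
- r.finish_job(): hands the job in; it is judged then, once.
Trained networks look in the newest picture that a camera, given by its name, has taken for a name from the list of things; names that differ only in an ending like _2 or _b are one class to them, and where a whole thing is asked for, a point or a joint stands for the part that bears it (a point fixed in the world has none). Each returns a list of dicts, best first, with "score" (0 to 1); they miss things now and then, are a little off and sometimes report something else, mostly with a low value. They report only what shows in the picture. A call takes as long as a camera call. They do not tell look-alikes from the thing itself.
- r.cut_out(target, camera): "pixels" (420x560 bool, what is visible of it) and "centre" ([column, row] in pixels, amid what is visible of it).
- r.pinpoint(target, camera): "centre" ([column, row] in pixels: a listed point, or the origin of a listed thing).
The state is a dict: "time_s": time; "joints": joint angles; "joint_velocities": joint speeds; "effort": joint torques, N m; "tcp_pos": TCP position; "ee_rot": TCP orientation; "wrist_force": force on the tool from outside, world axes, zero at the start; "moment": the same for the moment, N m; "gripper_width": opening from 0.0 (shut) to 1.0 (fully open); "gripper_force": force on a finger pad.
Only numpy, scipy, OpenCV 4.12 (cv2) and the standard library are available. Lean on these libraries where they do the work, as an engineer would, in place of code of your own. Each camera call takes 0.05 s, during which the arm holds its last target. There are 200 camera calls.

TASK

Lift the latch bar out of its keeper, draw the plunger carriage back until the bar drops behind the keeper wall and holds it there, and stand every loose feeder cam upright and fully down in a cup of its own. Then let the carriage in, lifting the latch bar over the keeper wall and letting it drop into the notch. Finally turn each cam in its cup while watching its plunger, and leave every cam with its high spot against the plunger, that is with the plunger pushed back as far as the cam will push it; leave the other things on the bench where they are.

Things in the scene. Friction and masses are not known exactly. Their poses are not given: they have to be found in the camera images.
- fixture: clocking fixture fixed to the bench: aluminium base plate 12 mm thick (-50 to +150 mm in local x, -215 to +220 in y) with four cups in a row, a sliding carriage behind them and a latch bar at the left end. Origin on the bench; the cups lie at x = 0; x points from the cups to the carriage (away from the robot), y to the left along the row, z up.
- cup0 (a point): centre of the floor of the first (rightmost) cup: a round hole 45.5 mm across and 9 mm deep in a 64 mm square steel block whose top is 24 mm above the bench. Any cam fits any cup; a seated cam's centre stands 28 mm above this point. Axes as the fixture's.
- cup1 (a point): centre of the floor of the second cup: a round hole 45.5 mm across and 9 mm deep in a 64 mm square steel block whose top is 24 mm above the bench. Any cam fits any cup; a seated cam's centre stands 28 mm above this point. Axes as the fixture's.
- cup2 (a point): centre of the floor of the third cup: a round hole 45.5 mm across and 9 mm deep in a 64 mm square steel block whose top is 24 mm above the bench. Any cam fits any cup; a seated cam's centre stands 28 mm above this point. Axes as the fixture's.
- cup3 (a point): centre of the floor of the fourth (leftmost) cup: a round hole 45.5 mm across and 9 mm deep in a 64 mm square steel block whose top is 24 mm above the bench. Any cam fits any cup; a seated cam's centre stands 28 mm above this point. Axes as the fixture's.
- cam_a_mid (a point): centre (half-way up, on the turning axis) of the first steel feeder cam, 56 mm tall, 0.25 kg, upright, axis z. From below: foot 44 mm across, 11 tall, lower edge chamfered; eccentric disc 42 across, 12 tall, 6 off the axis (direction unmarked, unlike in each cam); flange 58 across, 3 thick, hiding the disc; hub block 36 (x) by 16 (y), 30 tall, gripped across its 16. None if absent.
- cam_b_mid (a point): same point of the second feeder cam, alike but for the direction of its eccentric disc; 56 mm tall, local axes as the first cam's. None if absent.
- cam_c_mid (a point): same point of the third feeder cam, alike but for the direction of its eccentric disc; 56 mm tall, local axes as the first cam's. None if absent.
- cam_d_mid (a point): same point of the fourth feeder cam, alike but for the direction of its eccentric disc; 56 mm tall, local axes as the first cam's. None if absent.
- carriage (a joint): dark crossbeam, top 44 mm above the bench, that carries the plungers and slides along the fixture's x. Value in m: 0 = in against its stop, plungers reaching the cams; up to 0.038 = drawn back, away from the robot. A spring pulls it in with 7 to 8 N, so only the latch bar, dropped behind the keeper wall, keeps it back (at about 0.0235). From 0.02 the plungers clear the cups and the cams' flanges.
- latch (a joint): latch bar hinged on the carriage's left end (hinge at x 84, y 190, z 52 mm in the fixture's frame with the carriage in; travels with it), reaching forward. Rad: 0 = level, drops there by its weight; up to 0.6 = front lifted. Its tooth drops into the keeper's notch (carriage in) or behind the keeper wall (drawn back past 0.03) and blocks sliding; lifted by 0.2 or more it passes over.
- latch_grip (a point): middle of the latch bar's handle: a black round cross pin, 12 mm thick, 44 mm long along the fixture's y, on a stem over the bar's front end, 107 mm ahead of the hinge and 34 mm above it when the bar is level; 22 mm free below the pin. Pinched across x from above it turns between the fingers as the bar is lifted, and also pushes and pulls the carriage.
- plunger0 (a joint): sprung plunger, 8 mm rod with a round nose, aimed at the axis of the first cup 18 mm above its floor; dark cap on its tail behind the carriage. Value in m: how far it is pushed back, 0 = fully out. With the carriage latched in, turning the cam swings it like a cosine of 6 mm amplitude, from 0.001-0.002 (low spot) to 0.013-0.014 (high spot). Light spring, 0.4 to 1.2 N.
- plunger1 (a joint): the like plunger of the second cup, same values
- plunger2 (a joint): the like plunger of the third cup, same values
- plunger3 (a joint): the like plunger of the fourth (leftmost) cup, same values
- board_3: bystander: loose green circuit board, 66 x 120 x 18 mm, origin at the centre of its underside
- inlet_0: bystander: loose black mains inlet, 34 x 58 x 37 mm, origin at the centre of its underside
- reel: bystander: loose wire reel, 60 mm across, 50 mm tall, origin at the centre of its underside
Things that resemble listed ones, but are neither listed nor needed, are in the scene too. Leave any red or turquoise look-alike of the part that bears cam_c_mid alone. What is shaped like the part that bears cam_d_mid but green is not meant.

How it is judged:
By the outcome, as a careful person would: the job done as asked, in the order asked, and still so for the second after the job is handed in, with the robot touching nothing.
Of cam_a, cam_b, cam_c, cam_d only 3 to 4 are there at a start; the rules pass over those that are not, and their reading is None.
At some moment in a run one of cam_a, cam_b, cam_c, cam_d may be knocked a few centimetres aside while the robot is not near it.
Once in a run the grip may slacken for a moment while it holds something.
It also fails if it takes over 210 s, if anything falls off the work surface, if the arm or the gripper's body presses on something with over 40 N, if the wrist force passes 120 N, or if a joint passes its speed limit or range.

## Working session

There is one attempt and no reset: what is moved stays moved. The work goes in short steps, Python scripts to look and compute and a tool call to move; the robot and the scene stay as the last step left them, time stands still between calls to the robot, and variables do not carry over. Pictures are saved under pics/ and viewed, at most 14 in all, crops included, and the job is handed in when it is done.

Besides the shell and the picture viewer there is one more tool, called as name(argument=value, ...), one argument or row to a line, values as JSON. move_arm: Moves the arm, as the interface text tells. Its arguments: {"type":"object","properties":{"series":{"type":"array"}},"required":["series"]}

```bash
ls; mkdir -p pics; python3 - <<'E'
from station import r
import cv2,numpy as np
s=r.sense();print(s['time_s'],s['tcp_pos'],s['ee_rot'],s['gripper_width'],s['wrist_force'])
for n in ['scene','top']:
    c=r.capture(n);cv2.imwrite(f'pics/{n}0.png',c['img'][:,:,::-1])
    print(n,c['fx'],c['fy'],c['cx'],c['cy'],c['origin'],np.round(c['orientation'],4).tolist())
    for t in ['cam_a_mid','latch_grip','cup0','cup1','cup2','cup3','fixture']:
        print(t,[(np.round(d['centre'],1).tolist(),round(d['score'],2)) for d in r.pinpoint(t,n)])
E
```

```text
pics
0.0 [0.22975656 0.58057605 0.22146884] [[ 9.29754845e-01 -3.68178520e-01 -7.10573801e-04]
 [-3.68179190e-01 -9.29752518e-01 -2.08288469e-03]
 [ 1.06215620e-04  2.19819062e-03 -9.99997578e-01]] 0.9995769466145077 [ 0.25053675  0.11548613 -0.98758521]
scene 402.7999216803623 402.7999216803623 282.6095517238215 211.85334288727628 [ 0.10191473 -0.90668214  0.66747626] [[0.8815, 0.2361, -0.4089], [-0.472, 0.4609, -0.7515], [0.011, 0.8555, 0.5178]]
cam_a_mid [([264.1, 285.1], 0.89)]
latch_grip [([235.3, 171.3], 0.72), ([273.5, 225.0], 0.57), ([289.5, 243.6], 0.17)]
cup0 [([290.9, 242.8], 0.91), ([273.6, 219.6], 0.83), ([249.0, 196.3], 0.8), ([263.3, 210.2], 0.56)]
cup1 [([290.9, 242.8], 0.91), ([273.6, 219.6], 0.83), ([249.0, 196.3], 0.8), ([263.3, 210.2], 0.56)]
cup2 [([290.9, 242.8], 0.91), ([273.6, 219.6], 0.83), ([249.0, 196.3], 0.8), ([263.3, 210.2], 0.56)]
cup3 [([290.9, 242.8], 0.91), ([273.6, 219.6], 0.83), ([249.0, 196.3], 0.8), ([263.3, 210.2], 0.56)]
fixture [([264.0, 213.4], 0.78), ([313.7, 261.2], 0.67)]
top 507.24399891648187 507.24399891648187 276.65748820798024 211.81203611401702 [ 0.37588088 -0.05835781  1.56676745] [[-0.0048, 0.992, -0.1259], [-0.9999, -0.0028, 0.0163], [0.0158, 0.126, 0.9919]]
cam_a_mid [([332.9, 261.4], 0.74), ([321.7, 163.3], 0.73)]
latch_grip [([161.4, 218.2], 0.81)]
cup0 [([250.1, 211.7], 0.79), ([282.0, 212.8], 0.73), ([189.4, 216.0], 0.71), ([224.8, 209.0], 0.59)]
cup1 [([250.1, 211.7], 0.79), ([282.0, 212.8], 0.73), ([189.4, 216.0], 0.71), ([224.8, 209.0], 0.59)]
cup2 [([250.1, 211.7], 0.79), ([282.0, 212.8], 0.73), ([189.4, 216.0], 0.71), ([224.8, 209.0], 0.59)]
cup3 [([250.1, 211.7], 0.79), ([282.0, 212.8], 0.73), ([189.4, 216.0], 0.71), ([224.8, 209.0], 0.59)]
fixture [([228.2, 211.1], 0.91), ([158.6, 215.3], 0.57)]
```

```bash
python3 - <<'E'
import cv2
for n in ['scene','top']:
    i=cv2.imread(f'pics/{n}0.png'); cv2.imwrite(f'pics/{n}0b.png',cv2.resize(i,(800,600),interpolation=cv2.INTER_CUBIC))
E
```

```text
(no output)
```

View pics/top0b.png

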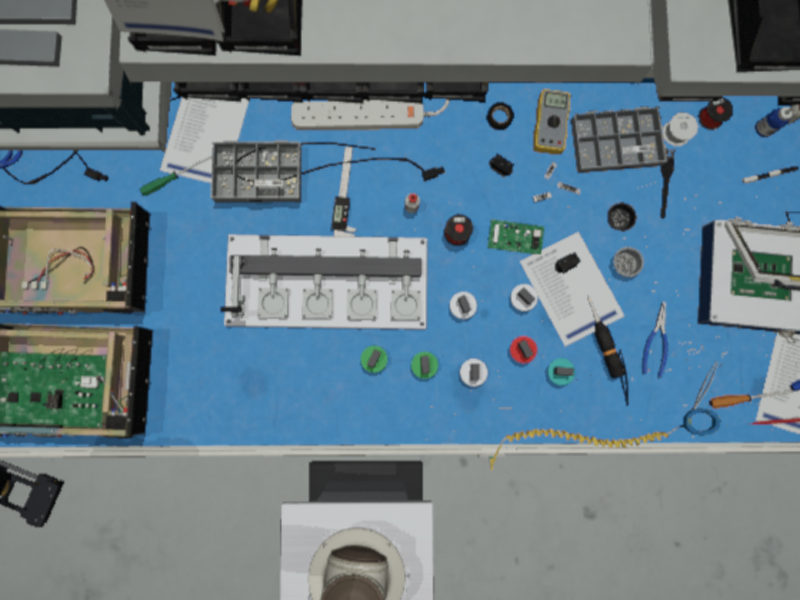

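View pics/scene0b.png

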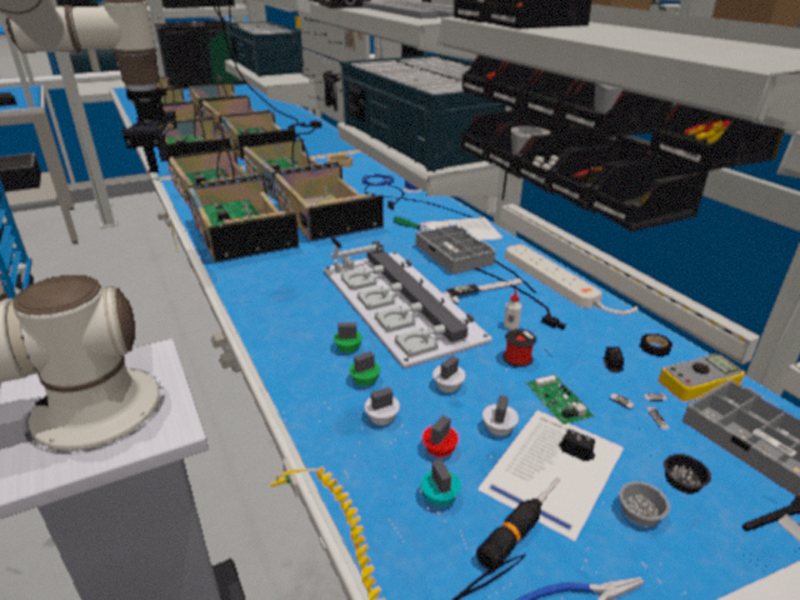

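The top view shows the fixture at (325,280), with the latch handle at (230,308). There are three steel-white cams at (463,305), (523,297) and (473,373). The look-alikes are green at (375,360) and (424,366), red at (523,350) and turquoise at (561,372). That makes 3 cams to place; the coloured ones stay put.

```bash
cat > h.py <<'E'
from station import r
import numpy as np, cv2
from scipy.spatial.transform import Rotation as R
def ray(c,px,name):
    u,v=px; x=(u-c['cx'])/c['fx']; y=(v-c['cy'])/c['fy']
    if name=='wrist':
        t=np.hypot(x,y); k=np.sin(t)/max(t,1e-9); d=np.array([x*k,-y*k,-np.cos(t)])
    else: d=np.array([x,-y,-1.])
    return np.array(c['origin']),np.array(c['orientation'])@d
def at_z(c,px,name,z):
    o,d=ray(c,px,name); return o+d*(z-o[2])/d[2]
def proj(c,p,name):
    q=np.array(c['orientation']).T@(np.array(p)-c['origin']); x,y,z=q[0],-q[1],-q[2]
    if name=='wrist':
        rr=np.hypot(x,y); t=np.arctan2(rr,z); x,y=x/max(rr,1e-9)*t,y/max(rr,1e-9)*t
    else: x,y=x/z,y/z
    return np.array([c['cx']+c['fx']*x,c['cy']+c['fy']*y])
def to(p,yaw,flip=True):
    """units to go (turn z, shift xyz in tool axes *after* the turn) so that tool y axis lies at world yaw (deg), pointing down"""
    s=r.sense(); E=np.array(s['ee_rot']); 
    best=None
    for k in range(-2,3):
        a=np.radians(yaw+180*k); Y=np.array([np.cos(a),np.sin(a),0]); Z=np.array([0,0,-1.]); T=np.c_[np.cross(Y,Z),Y,Z]
        rv=R.from_matrix(E.T@T).as_rotvec()
        if best is None or np.linalg.norm(rv)<np.linalg.norm(best[0]): best=(rv,T)
    rv,T=best
    print('turn units',np.round(rv/.1,2),'shift BEFORE turn',np.round(E.T@(np.array(p)-s['tcp_pos'])/.5,4),'AFTER turn',np.round(T.T@(np.array(p)-s['tcp_pos'])/.5,4),'j6',round(float(s['joints'][5]),1))
def hub(c,name,p,z=.056,rad=.034):
    """dark hub block top: centroid and long-axis yaw, from a rectified patch about p at height z, 0.25 mm/px"""
    n=281; g=(np.arange(n)-n//2)*.00025*rad/.034
    M=np.array([[proj(c,(p[0]-a,p[1]-b,z),name) for b in g] for a in g],np.float32)
    return cv2.remap(c['img'],M[...,0],M[...,1],cv2.INTER_CUBIC)
E
python3 - <<'E'
from h import *
c=r.capture('top'); n='top'
k=1/1.42857
for q in r.pinpoint('cup0',n): print('cup',at_z(c,q['centre'],n,.015)[:2].round(4),round(q['score'],2))
print('latch',[at_z(c,q['centre'],n,.086)[:2].round(4) for q in r.pinpoint('latch_grip',n)])
print('fix',[at_z(c,q['centre'],n,0)[:2].round(4) for q in r.pinpoint('fixture',n)])
for u,v in [(463,305),(523,297),(473,373),(375,360),(424,366),(523,350),(561,372)]: print('cam',(u,v),at_z(c,(u*k,v*k),n,.04)[:2].round(3))
# base plate corners z=12mm
hsv=cv2.cvtColor(c['img'],cv2.COLOR_RGB2HSV)
for u,v in [(231,235),(427,238),(425,328),(225,326)]: print('corner',at_z(c,(u*k,v*k),n,.012)[:2].round(3))
w=r.capture('wrist');cv2.imwrite('pics/w0.png',w['img'][:,:,::-1]);print(w['fx'],w['cx'],w['cy'],w['origin'],np.round(w['orientation'],3))
E
```

```text
cup [0.5634 0.1808] 0.96
cup [0.5749 0.0836] 0.94
cup [ 0.5685 -0.1058] 0.92
cup [ 0.5651 -0.0016] 0.91
latch [array([0.5518, 0.249 ])]
fix [array([0.5699, 0.0613])]
cam (463, 305) [ 0.564 -0.227]
cam (523, 297) [ 0.581 -0.356]
cam (473, 373) [ 0.42  -0.246]
cam (375, 360) [ 0.448 -0.04 ]
cam (424, 366) [ 0.435 -0.143]
cam (523, 350) [ 0.468 -0.353]
cam (561, 372) [ 0.421 -0.432]
corner [0.723 0.274]
corner [ 0.716 -0.154]
corner [ 0.518 -0.148]
corner [0.524 0.282]
325.19226210127806 283.89691910703243 207.52373816272797 [0.30285182 0.55264577 0.38391452] [[-0.366  0.892  0.263]
 [-0.931 -0.351 -0.105]
 [-0.001 -0.283  0.959]]
```

```bash
python3 - <<'E'
from h import *
to((.552,.249,.22),180)
E
```

```text
turn units [ 0.   -0.   11.94] shift BEFORE turn [0.8433 0.3806 0.0051] AFTER turn [ 0.6643 -0.6441  0.0051] j6 -14.8
```

move_arm(
  series=[
    [[0, 0, 0], [0.0843, 0.0381, 0], 1],
    [[0, 0, 0], [0.0843, 0.0381, 0], 1],
    [[0, 0, 0], [0.0843, 0.0381, 0], 1],
    [[0, 0, 0], [0.0843, 0.0381, 0], 1],
    [[0, 0, 0], [0.0843, 0.0381, 0], 1],
    [[0, 0, 0], [0.0843, 0.0381, 0], 1],
    [[0, 0, 0], [0.0843, 0.0381, 0], 1],
    [[0, 0, 0], [0.0843, 0.0381, 0], 1],
    [[0, 0, 0], [0.0843, 0.0381, 0], 1],
    [[0, 0, 0], [0.0843, 0.0381, 0], 1],
  ],
)

```text
time_s: 2.05
tcp_pos: [0.5529, 0.2474, 0.2228]
ee_rot: [[0.93, -0.368, 0.0], [-0.368, -0.93, 0.0], [0.0, -0.0, -1.0]]
wrist_force: [-0.2, 1.0, 0.1]
gripper_width: 1.002
gripper_force: 0.0
```

move_arm(
  series=[
    [[0, 0, 0.995], [0, 0, 0], 0.5],
    [[0, 0, 0.995], [0, 0, 0], 0.5],
    [[0, 0, 0.995], [0, 0, 0], 0.5],
    [[0, 0, 0.995], [0, 0, 0], 0.5],
    [[0, 0, 0.995], [0, 0, 0], 0.5],
    [[0, 0, 0.995], [0, 0, 0], 0.5],
    [[0, 0, 0.995], [0, 0, 0], 0.5],
    [[0, 0, 0.995], [0, 0, 0], 0.5],
    [[0, 0, 0.995], [0, 0, 0], 0.5],
    [[0, 0, 0.995], [0, 0, 0], 0.5],
    [[0, 0, 0.995], [0, 0, 0], 0.5],
    [[0, 0, 0.995], [0, 0, 0], 0.5],
  ],
)

```text
time_s: 3.25
tcp_pos: [0.5518, 0.2489, 0.2226]
ee_rot: [[-0.004, -1.0, 0.0], [-1.0, 0.004, 0.0], [-0.0, -0.0, -1.0]]
wrist_force: [-0.4, -0.9, 0.4]
gripper_width: 0.5
gripper_force: 0.0
```

```bash
python3 - <<'E'
from h import *
to((.552,.249,.22),180); s=r.sense(); print(s['tcp_pos'],s['joints'])
c=r.capture('wrist'); n='wrist'
cv2.imwrite('pics/w1.png',cv2.resize(c['img'],(784,588),interpolation=cv2.INTER_CUBIC)[:,:,::-1])
print(c['origin'],np.round(c['orientation'],3).tolist())
for t,z in [('latch_grip',.086),('cup0',.015),('cam_a_mid',.028)]:
  for q in r.pinpoint(t,n): print(t,np.round(q['centre'],1),at_z(c,q['centre'],n,z).round(4),round(q['score'],2))
E
```

```text
turn units [-0.    0.   -0.04] shift BEFORE turn [-0.0001 -0.0004  0.0052] AFTER turn [-0.0001 -0.0005  0.0052] j6 -39.8
[0.55177488 0.24893062 0.22261455] [ 3.95902537e+01  2.01228372e+01 -2.45513701e+00  2.20487668e-03
 -6.74160641e+01 -3.98251187e+01]
[0.55146432 0.17086604 0.38393322] [[-1.0, -0.002, -0.003], [0.002, -0.958, -0.285], [-0.002, -0.285, 0.958]]
latch_grip [286.5 199.9] [0.5498 0.252  0.086 ] 0.91
cup0 [266.7 120.4] [0.5716 0.1787 0.015 ] 0.95
cup0 [265.6  37.8] [0.5725 0.0832 0.015 ] 0.88
```

View pics/w1.png

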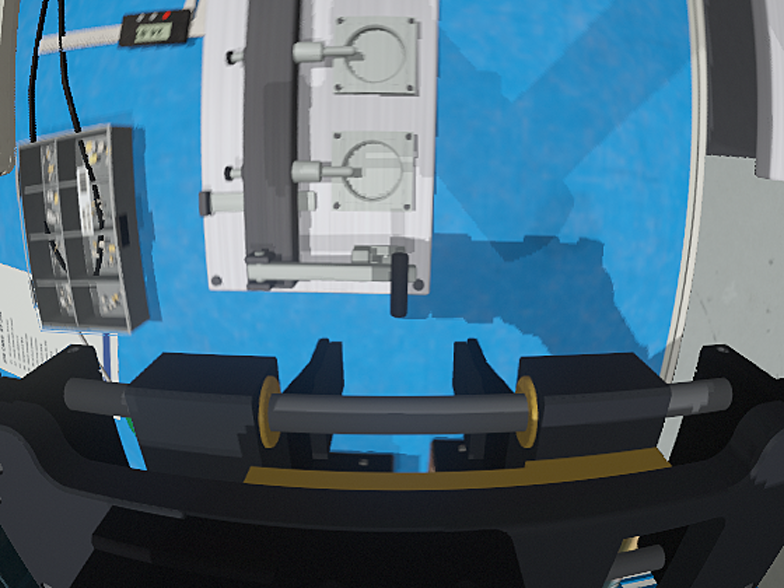

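The wrist view shows the black pin at (400,286) over the end of the bar, two free cups at (378,168) and (375,53), and the plunger caps at (232,57) and (232,172). Next I'll descend and pinch the pin.

move_arm(
  series=[
    [[0, 0, 0], [-0.004, 0.0036, 0.04], 0.42],
    [[0, 0, 0], [0, 0, 0.04], 0.42],
    [[0, 0, 0], [0, 0, 0.04], 0.42],
    [[0, 0, 0], [0, 0, 0.04], 0.42],
    [[0, 0, 0], [0, 0, 0.04], 0.42],
    [[0, 0, 0], [0, 0, 0.04], 0.42],
    [[0, 0, 0], [0, 0, 0.04], 0.42],
    [[0, 0, 0], [0, 0, 0.03], 0.42],
    [[0, 0, 0], [0, 0, 0], 0.42],
    [[0, 0, 0], [0, 0, 0], 0.42],
  ],
)

```text
time_s: 4.45
tcp_pos: [0.5503, 0.2511, 0.0678]
ee_rot: [[0.001, -1.0, 0.0], [-1.0, -0.001, -0.0], [0.0, -0.0, -1.0]]
wrist_force: [0.3, -0.7, 0.2]
gripper_width: 0.419
gripper_force: 0.0
```

move_arm(
  series=[
    [[0, 0, 0], [0, 0, 0], 0.3],
    [[0, 0, 0], [0, 0, 0], 0.2],
    [[0, 0, 0], [0, 0, 0], 0.1],
    [[0, 0, 0], [0, 0, 0], 0],
    [[0, 0, 0], [0, 0, 0], 0],
    [[0, 0, 0], [0, 0, 0], 0],
  ],
)

```text
time_s: 5.05
tcp_pos: [0.5509, 0.2512, 0.0682]
ee_rot: [[-0.0, -1.0, 0.002], [-1.0, 0.0, 0.001], [-0.001, -0.002, -1.0]]
wrist_force: [2.8, -0.2, -0.0]
gripper_width: 0.125
gripper_force: 30.0
```

move_arm(
  series=[
    [[0, 0, 0], [0, -0.0036, -0.0106], 0],
    [[0, 0, 0], [0, -0.0042, -0.0104], 0],
    [[0, 0, 0], [0, -0.0047, -0.0102], 0],
    [[0, 0, 0], [0, -0.0052, -0.01], 0],
    [[0, 0, 0], [0, -0.0057, -0.0096], 0],
    [[0, 0, 0], [0, -0.0062, -0.0094], 0],
    [[0, 0, 0], [0, 0, 0], 0],
    [[0, 0, 0], [0, 0, 0], 0],
  ],
)

```text
time_s: 5.85
tcp_pos: [0.5629, 0.2506, 0.0971]
ee_rot: [[-0.0, -1.0, -0.004], [-1.0, 0.0, -0.001], [0.001, 0.004, -1.0]]
wrist_force: [-4.0, 2.4, -6.1]
gripper_width: 0.156
gripper_force: 31.1
```

move_arm(
  series=[
    [[0, 0, 0], [0, -0.01, 0], 0],
    [[0, 0, 0], [0, -0.012, 0], 0],
    [[0, 0, 0], [0, -0.012, 0], 0],
    [[0, 0, 0], [0, -0.012, 0], 0],
    [[0, 0, 0], [0, -0.012, 0], 0],
    [[0, 0, 0], [0, -0.012, 0], 0],
    [[0, 0, 0], [0, 0, 0], 0],
    [[0, 0, 0], [0, 0, 0], 0],
    [[0, 0, 0], [0, 0, 0], 0],
  ],
)

```text
time_s: 6.75
tcp_pos: [0.5966, 0.25, 0.0968]
ee_rot: [[-0.0, -1.0, -0.007], [-1.0, 0.0, -0.003], [0.003, 0.007, -1.0]]
wrist_force: [-6.1, 2.7, -4.4]
gripper_width: 0.15
gripper_force: 30.9
```

move_arm(
  series=[
    [[0, 0, 0], [0, 0.0056, 0.0094], 0],
    [[0, 0, 0], [0, 0.0055, 0.0096], 0],
    [[0, 0, 0], [0, 0.005, 0.01], 0],
    [[0, 0, 0], [0, 0.0045, 0.0102], 0],
    [[0, 0, 0], [0, 0.004, 0.0104], 0],
    [[0, 0, 0], [0, 0.0036, 0.0106], 0],
    [[0, 0, 0], [0, 0, 0], 0],
    [[0, 0, 0], [0, 0, 0], 0],
    [[0, 0, 0], [0, 0, 0], 0],
  ],
)

```text
time_s: 7.65
tcp_pos: [0.5845, 0.2503, 0.0693]
ee_rot: [[0.0, -1.0, -0.001], [-1.0, -0.0, -0.001], [0.001, 0.001, -1.0]]
wrist_force: [-7.1, 0.9, 1.4]
gripper_width: 0.125
gripper_force: 30.0
```

move_arm(
  series=[
    [[0, 0, 0], [0, 0.007, 0.001], 0],
    [[0, 0, 0], [0, 0.006, 0], 0],
    [[0, 0, 0], [0, 0.006, 0], 0],
    [[0, 0, 0], [0, 0, 0], 0],
    [[0, 0, 0], [0, 0, 0], 0],
  ],
)

```text
time_s: 8.15
tcp_pos: [0.5751, 0.2505, 0.0691]
ee_rot: [[0.0, -1.0, -0.001], [-1.0, -0.0, -0.001], [0.001, 0.001, -1.0]]
wrist_force: [-7.9, 1.6, 2.7]
gripper_width: 0.124
gripper_force: 30.0
```

move_arm(
  series=[
    [[0, 0, 0], [0, 0, 0], 0.2],
    [[0, 0, 0], [0, 0, 0], 0.4],
    [[0, 0, 0], [0, 0, 0], 0.4],
    [[0, 0, 0], [0, 0, -0.02], 0.4],
    [[0, 0, 0], [0, 0, -0.06], 0.4],
    [[0, 0, 0], [0, 0, -0.09], 0.4],
    [[0, 0, 0], [0, 0, -0.09], 0.5],
    [[0, 0, 0], [0, 0, -0.07], 0.5],
    [[0, 0, 0], [0, 0, -0.04], 0.5],
    [[0, 0, 0], [0, 0, 0], 0.5],
  ],
)

```text
time_s: 9.15
tcp_pos: [0.5783, 0.2516, 0.2577]
ee_rot: [[0.0, -1.0, 0.009], [-1.0, -0.0, 0.005], [-0.005, -0.009, -1.0]]
wrist_force: [-0.0, -0.3, -0.8]
gripper_width: 0.497
gripper_force: 0.0
```

```bash
python3 - <<'E'
from h import *
s=r.sense(); print(s['tcp_pos'],s['joints'].round(1) if hasattr(s['joints'],'round') else s['joints'])
c=r.capture('wrist'); n='wrist'
cv2.imwrite('pics/w2.png',cv2.resize(c['img'],(784,588),interpolation=cv2.INTER_CUBIC)[:,:,::-1])
for t,z in [('latch_grip',.086),('cup0',.015)]:
  for q in r.pinpoint(t,n): print(t,np.round(q['centre'],1),at_z(c,q['centre'],n,z).round(4),round(q['score'],2))
for p in [(.582,-.356),(.564,-.227),(.420,-.246)]: to((p[0],p[1],.22),180)
c=r.capture('top')
# rectified cams in top view
o=[hub(c,'top',p,z=.04,rad=.1) for p in [(.571,-.29),(.42,-.246)]]
cv2.imwrite('pics/t1.png',cv2.resize(np.hstack(o),(0,0),fx=1.4,fy=1.4)[:,:,::-1])
E
```

```text
[0.57828812 0.2516002  0.25772969] [ 38.2  21.1   4.1   0.1 -72.4 -38.3]
latch_grip [289.1 189.4] [0.5749 0.2536 0.086 ] 0.77
cup0 [291.8 116.7] [0.5717 0.1787 0.015 ] 0.72
turn units [ 0.01 -0.   -0.  ] shift BEFORE turn [ 1.2131 -0.013   0.0632] AFTER turn [ 1.2131 -0.0125  0.0627] j6 -38.3
turn units [ 0.01 -0.   -0.  ] shift BEFORE turn [0.9551 0.0231 0.0632] AFTER turn [0.9551 0.0235 0.0627] j6 -38.3
turn units [ 0.01 -0.   -0.  ] shift BEFORE turn [0.9932 0.311  0.0635] AFTER turn [0.9931 0.3115 0.0627] j6 -38.3
```

View pics/t1.png

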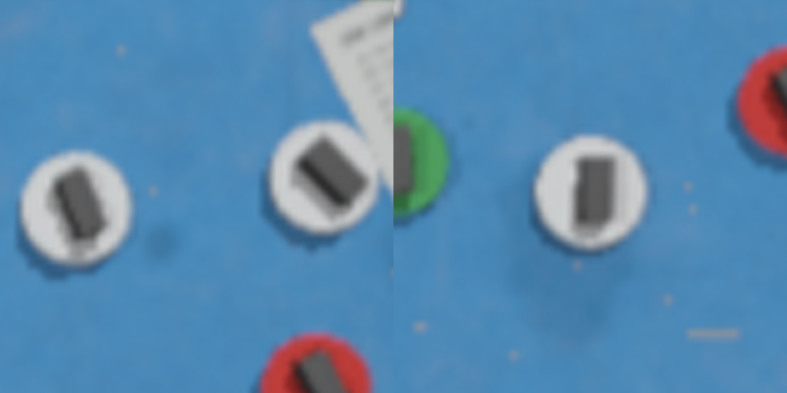

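Carriage is held at +25 mm, so the latch caught. The close crop confirms three white cams: one at (0.564,-0.227) with its hub at about 24°, one at (0.58,-0.358) at about 45°, and one at (0.423,-0.246) at about 0°. I'll go above cam 1.

move_arm(
  series=[
    [[0, 0, 0], [0.0955, 0.0023, 0.006], 0.5],
    [[0, 0, 0], [0.0955, 0.0023, 0.006], 0.5],
    [[0, 0, 0], [0.0955, 0.0023, 0.006], 0.5],
    [[0, 0, 0], [0.0955, 0.0023, 0.006], 0.5],
    [[0, 0, 0], [0.0955, 0.0023, 0.006], 0.5],
    [[0, 0, 0], [0.0955, 0.0023, 0.006], 0.5],
    [[0, 0, 0], [0.0955, 0.0023, 0.006], 0.5],
    [[0, 0, 0], [0.0955, 0.0023, 0.006], 0.5],
    [[0, 0, 0], [0.0955, 0.0023, 0.006], 0.5],
    [[0, 0, 0], [0.0955, 0.0023, 0.006], 0.5],
  ],
)

```text
time_s: 10.35
tcp_pos: [0.5637, -0.2284, 0.2204]
ee_rot: [[0.0, -1.0, -0.003], [-1.0, -0.0, 0.0], [-0.0, 0.003, -1.0]]
wrist_force: [-0.8, 0.2, 0.8]
gripper_width: 0.499
gripper_force: 0.0
```

move_arm(
  series=[
    [[0, 0, 0.96], [0, 0, 0], 0.5],
    [[0, 0, 0.96], [0, 0, 0], 0.5],
    [[0, 0, 0.96], [0, 0, 0], 0.5],
    [[0, 0, 0.96], [0, 0, 0], 0.5],
    [[0, 0, 0.96], [0, 0, 0], 0.5],
    [[0, 0, 0.96], [0, 0, 0], 0.5],
    [[0, 0, 0.96], [0, 0, 0], 0.5],
    [[0, 0, 0.96], [0, 0, 0], 0.5],
    [[0, 0, 0.96], [0, 0, 0], 0.5],
    [[0, 0, 0.96], [0, 0, 0], 0.5],
    [[0, 0, 0.96], [0, 0, 0], 0.5],
    [[0, 0, 0.96], [0, 0, 0], 0.5],
  ],
)

```text
time_s: 11.55
tcp_pos: [0.564, -0.2265, 0.2203]
ee_rot: [[-0.915, -0.403, -0.003], [-0.403, 0.915, 0.0], [0.003, 0.002, -1.0]]
wrist_force: [-0.7, -0.1, 0.3]
gripper_width: 0.502
gripper_force: 0.0
```

```bash
python3 - <<'E'
from h import *
s=r.sense(); print(s['time_s'],s['tcp_pos'],np.round(s['joints'],1))
c=r.capture('wrist'); n='wrist'
cv2.imwrite('pics/w3full.png',c['img'][:,:,::-1])
P=[]
for t,z in [('cam_a_mid',.028),('cup0',.015)]:
  for q in r.pinpoint(t,n): p=at_z(c,q['centre'],n,z);P.append(p);print(t,np.round(q['centre'],1),p.round(4),round(q['score'],2))
a=hub(c,n,(.564,-.227),z=.056,rad=.05)
b=cv2.resize(c['img'],(540,405))
a=cv2.resize(a,(405,405)); cv2.imwrite('pics/w3.png',cv2.resize(np.hstack([a,b]),(0,0),fx=.84,fy=.84,interpolation=cv2.INTER_AREA)[:,:,::-1])
E
```

```text
11.55 [ 0.56397452 -0.22651246  0.2202812 ] [ -6.6  20.6  -2.2  -0.  -67.5 -59.6]
cam_a_mid [315.4  59.9] [ 0.4245 -0.2509  0.028 ] 0.87
cam_a_mid [428.4 256.2] [ 0.5732 -0.0182  0.028 ] 0.22
cup0 [475.1 273.4] [0.571  0.0821 0.015 ] 0.92
cup0 [426.5 255.7] [ 0.5765 -0.0126  0.015 ] 0.7
cup0 [373.1 226.2] [ 0.5697 -0.1034  0.015 ] 0.6
```

View pics/w3.png

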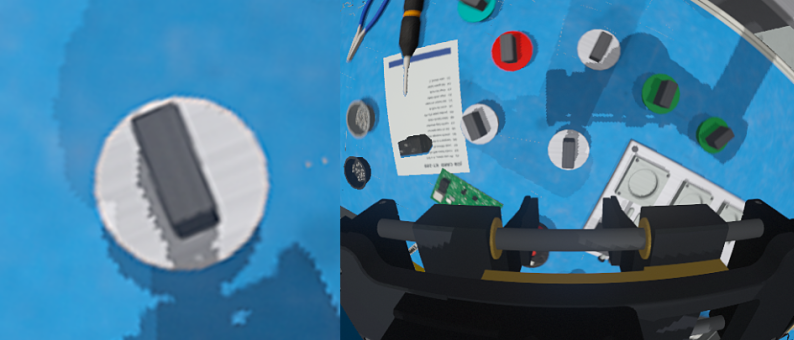

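The wrist view shows the white cam right under the gripper (568,150 in the right half), the second one at (480,123) and the third at (598,48). I'll measure them properly now.

```bash
cat >> h.py <<'E'
def cam(c,name,p,z0=0.,rad=.05,dbg=None):
    """flange centre (known radius 29 mm) and hub yaw of the cam near p standing on z0"""
    st=.00025*rad/.034
    for _ in range(2):
        a=hub(c,name,p,z=z0+.026,rad=rad).astype(int); sat=a.max(2)-a.min(2); m=((sat<60)).astype(np.uint8)
        m=cv2.morphologyEx(m,cv2.MORPH_OPEN,np.ones((5,5),np.uint8))
        n,l,stt,cen=cv2.connectedComponentsWithStats(m); k=min((i for i in range(1,n) if stt[i,4]>2000*(.05/rad)**2),key=lambda i:np.hypot(*(cen[i]-140)))
        ct=max(cv2.findContours((l==k).astype(np.uint8),cv2.RETR_EXTERNAL,cv2.CHAIN_APPROX_NONE)[0],key=len)[:,0].astype(float)
        from scipy.optimize import least_squares
        f=least_squares(lambda q:np.hypot(ct[:,0]-q[0],ct[:,1]-q[1])-.029/st,ct.mean(0),loss='soft_l1',f_scale=1.)
        q=f.x; p=np.array([p[0]-(q[1]-140)*st,p[1]-(q[0]-140)*st])
    a=hub(c,name,p,z=z0+.056,rad=rad).astype(int); yy,xx=np.mgrid[:281,:281]
    m=((a.max(2)<110)&(a.max(2)-a.min(2)<40)&(np.hypot(xx-140,yy-140)<.024/st)).astype(np.uint8)
    m=cv2.morphologyEx(m,cv2.MORPH_OPEN,np.ones((5,5),np.uint8)); n,l,stt,cen=cv2.connectedComponentsWithStats(m); k=1+np.argmax(stt[1:,4])
    (hx,hy),(w,h),an=cv2.minAreaRect(np.argwhere(l==k)[:,::-1].astype(np.float32))
    if w<h: an+=90
    # image direction (cos an, sin an) -> world (-sin, -cos)
    yaw=np.degrees(np.arctan2(-np.cos(np.radians(an)),-np.sin(np.radians(an))))%180
    print('flange',p.round(4),'rms',round(float(np.sqrt(np.mean(f.fun**2))*st*1e3),2),'mm; hub off',np.round([-(hy-140)*st*1e3,-(hx-140)*st*1e3],1),'size',round(max(w,h)*st*1e3,1),round(min(w,h)*st*1e3,1),'yaw',round(float(yaw),1))
    if dbg: cv2.imwrite(dbg,hub(c,name,p,z=z0+.026,rad=rad)[:,:,::-1])
    return p,yaw
E
python3 - <<'E'
from h import *
c=r.capture('wrist')
for p in [(.564,-.227),(.58,-.357),(.423,-.246)]: cam(c,'wrist',p)
p,y=cam(c,'wrist',(.564,-.227)); to((*p,.029),y+90)
E
```

```text
flange [ 0.5659 -0.228 ] rms 0.4 mm; hub off [-2.6 -0.6] size 40.0 15.5 yaw 22.1Traceback (most recent call last):
  File "<stdin>", line 3, in <module>
  File "h.py", line 46, in cam
    m=cv2.morphologyEx(m,cv2.MORPH_OPEN,np.ones((5,5),np.uint8)); n,l,stt,cen=cv2.connectedComponentsWithStats(m); k=1+np.argmax(stt[1:,4])
                                                                                                                       ~~~~~~~~~^^^^^^^^^^^
    return _wrapfunc(a, 'argmax', axis=axis, out=out, **kwds)
    return bound(*args, **kwds)
ValueError: attempt to get argmax of an empty sequence
```

move_arm(
  series=[
    [[0, 0, 0.35], [-0.0024, -0.0044, 0.04], 0.5],
    [[0, 0, 0], [0, 0, 0.05], 0.5],
    [[0, 0, 0], [0, 0, 0.05], 0.5],
    [[0, 0, 0], [0, 0, 0.05], 0.5],
    [[0, 0, 0], [0, 0, 0.05], 0.5],
    [[0, 0, 0], [0, 0, 0.05], 0.5],
    [[0, 0, 0], [0, 0, 0.04], 0.5],
    [[0, 0, 0], [0, 0, 0.03], 0.5],
    [[0, 0, 0], [0, 0, 0.02], 0.5],
    [[0, 0, 0], [0, 0, 0], 0.5],
    [[0, 0, 0], [0, 0, 0], 0.5],
  ],
)

```text
time_s: 12.85
tcp_pos: [0.567, -0.2282, 0.0324]
ee_rot: [[-0.927, -0.375, 0.0], [-0.375, 0.927, -0.0], [-0.0, -0.0, -1.0]]
wrist_force: [1.4, 0.2, 0.3]
gripper_width: 0.5
gripper_force: 0.0
```

move_arm(
  series=[
    [[0, 0, 0], [0, 0, 0], 0.35],
    [[0, 0, 0], [0, 0, 0], 0.2],
    [[0, 0, 0], [0, 0, 0], 0.1],
    [[0, 0, 0], [0, 0, 0], 0],
    [[0, 0, 0], [0, 0, 0], 0],
    [[0, 0, 0], [0, 0, 0], 0],
  ],
)

```text
time_s: 13.45
tcp_pos: [0.5668, -0.2281, 0.0324]
ee_rot: [[-0.927, -0.375, 0.0], [-0.375, 0.927, -0.0], [-0.0, -0.0, -1.0]]
wrist_force: [-0.2, 0.4, 2.2]
gripper_width: 0.183
gripper_force: 30.0
```

```bash
python3 - <<'E'
from h import *
s=r.sense(); print(s['tcp_pos'])
to((.572,-.105,.13),90)
E
```

```text
[ 0.56677701 -0.22811265  0.03240926]
turn units [-0.    0.    3.84] shift BEFORE turn [-0.102   0.2243 -0.1952] AFTER turn [-0.0104  0.2462 -0.1952] j6 -61.2
```

move_arm(
  series=[
    [[0, 0, 0], [0, 0, -0.04], 0],
    [[0, 0, 0], [0, 0, -0.07], 0],
    [[0, 0, 0], [0, 0, -0.07], 0],
    [[0, 0, 0], [0, 0, -0.07], 0],
    [[0, 0, 0], [-0.034, 0.075, 0], 0],
    [[0, 0, 0], [-0.034, 0.075, 0], 0],
    [[0, 0, 0], [-0.034, 0.074, 0], 0],
    [[0, 0, 0.96], [0, 0, 0], 0],
    [[0, 0, 0.96], [0, 0, 0], 0],
    [[0, 0, 0.96], [0, 0, 0], 0],
    [[0, 0, 0.96], [0, 0, 0], 0],
    [[0, 0, 0], [0, 0, 0], 0],
  ],
)

```text
time_s: 14.65
tcp_pos: [0.5713, -0.105, 0.1561]
ee_rot: [[-1.0, 0.0, -0.002], [0.0, 1.0, 0.0], [0.002, 0.0, -1.0]]
wrist_force: [-0.1, -0.0, -3.0]
gripper_width: 0.178
gripper_force: 30.0
```

```bash
python3 - <<'E'
from h import *
s=r.sense(); print(s['time_s'],s['tcp_pos'],np.round(s['joints'],1),s['gripper_width'])
c=r.capture('wrist'); n='wrist'
cv2.imwrite('pics/w4.png',cv2.resize(c['img'],(784,588),interpolation=cv2.INTER_CUBIC)[:,:,::-1])
for t,z in [('cam_a_mid',.16),('cup0',.015)]:
  for q in r.pinpoint(t,n): p=at_z(c,q['centre'],n,z);print(t,np.round(q['centre'],1),p.round(4),round(q['score'],2))
E
```

```text
14.65 [ 0.57125725 -0.10498193  0.15607452] [  5.5  21.  -11.3  -0.  -57.8 -95.5] 0.17813879390863566
cam_a_mid [132.1  48.3] [ 0.4552 -0.1823  0.16  ] 0.73
cup0 [459.9 195.7] [0.5698 0.0833 0.015 ] 0.84
cup0 [378.1 196.5] [ 0.5717 -0.0112  0.015 ] 0.71
cup0 [525.8 199.3] [0.5726 0.1837 0.015 ] 0.65
```

View pics/w4.png

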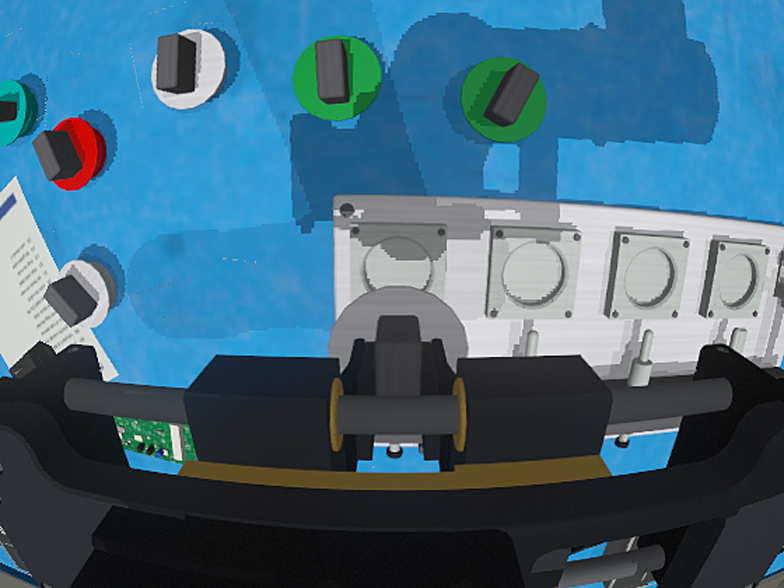

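The cam is held over cup0, whose rim shows at (398,268) partly behind the flange. The other cups are at (533,275), (645,273) and (737,275). Now I'll fit the cup rims.

```bash
cat >> h.py <<'E'
def cup(c,name,p,rad=.042,half=None):
    """rim circle (22.75 mm, z=.024) by best mean radial gradient; refine around p"""
    st=.00025*rad/.034; a=cv2.GaussianBlur(cv2.cvtColor(hub(c,name,p,z=.024,rad=rad),cv2.COLOR_RGB2GRAY),(5,5),0).astype(np.float32)
    gx=cv2.Sobel(a,cv2.CV_32F,1,0)/8; gy=cv2.Sobel(a,cv2.CV_32F,0,1)/8; g=np.minimum(np.hypot(gx,gy),12)
    th=np.radians(np.arange(0,360,3)); th=th if half is None else th[np.cos(th-half)>-.2]
    R0=.02275/st; best=(-1,)
    for dy in np.arange(-40,41,1.):
        for dx in np.arange(-40,41,1.):
            u=140+dx+R0*np.cos(th); v=140+dy+R0*np.sin(th)
            s=g[v.round().astype(int).clip(0,280),u.round().astype(int).clip(0,280)].mean()
            if s>best[0]: best=(s,dx,dy)
    q=np.array([p[0]-best[2]*st,p[1]-best[1]*st]); print('cup',q.round(4),'score',round(float(best[0]),2)); return q,a
E
python3 - <<'E'
from h import *
c=r.capture('wrist');I=[]
for p,h in [((.572,-.105),-np.pi/2*-1),((.572,-.011),None),((.572,.084),None),((.572,.179),None)]:
    q,a=cup(c,'wrist',p,half=h); st=.00025*.042/.034
    a=cv2.cvtColor(a.astype(np.uint8),cv2.COLOR_GRAY2BGR); cv2.circle(a,(int(140-(q[1]-p[1])/st),int(140-(q[0]-p[0])/st)),int(.02275/st),(0,0,255),1); I.append(a)
cv2.imwrite('pics/cups.png',cv2.resize(np.vstack([np.hstack(I[:2]),np.hstack(I[2:])]),(560,560)))
E
```

```text
cup [ 0.5674 -0.1044] score 6.09
cup [ 0.5689 -0.0104] score 9.01
cup [0.5701 0.0828] score 7.98
cup [0.5717 0.1768] score 7.46
```

View pics/cups.png

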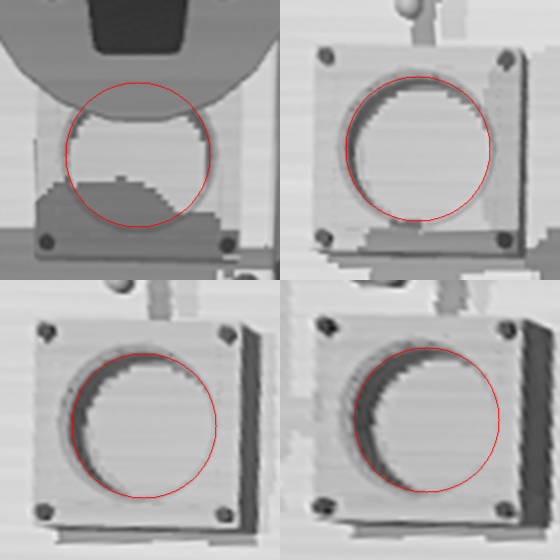

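```bash
python3 - <<'E'
from h import *
c=r.capture('wrist'); s=r.sense(); t=s['tcp_pos']; z=t[2]-.0324+.026
for nm,d in [('front',(-.029,0)),('L',(-.0,-.029)),('R',(0,.029)),('q1',(-.0205,-.0205)),('q2',(-.0205,.0205))]:
    print(nm,(proj(c,(t[0]+d[0],t[1]+d[1],z),'wrist')*1.4).round(1))
g=cv2.resize(c['img'],(784,588),interpolation=cv2.INTER_CUBIC)
# bright->flange edge along columns
for col in (360,380,398,416,436): 
    v=g[270:320,col].astype(int).mean(1); d=np.abs(np.diff(cv2.GaussianBlur(v.reshape(-1,1).astype(np.float32),(1,5),0)[:,0])); print(col,270+np.argsort(d)[-3:])
x=[proj(c,(t[0]-a,t[1],z),'wrist')[1]*1.4 for a in (.028,.029,.030)];print(np.round(x,1))
E
```

```text
front [396.3 288.6]
L [325.1 356.5]
R [467.1 356.9]
q1 [343.8 309.3]
q2 [448.6 309.6]
360 [293 295 294]
380 [287 316 315]
398 [315 285 314]
416 [287 315 316]
436 [296 294 295]
[291.1 288.6 286.1]
```

move_arm(
  series=[
    [[0, 0, 0], [0.004, 0, 0.02], 0],
    [[0, 0, 0], [0, 0, 0.04], 0],
    [[0, 0, 0], [0, 0, 0.04], 0],
    [[0, 0, 0], [0, 0, 0.04], 0],
    [[0, 0, 0], [0, 0, 0.036], 0],
    [[0, 0, 0], [0, 0, 0.02], 0],
    [[0, 0, 0], [0, 0, 0], 0],
    [[0, 0, 0], [0, 0, 0], 0],
  ],
)

```text
time_s: 15.7
tcp_pos: [0.5704, -0.1052, 0.0594]
ee_rot: [[-1.0, -0.0, 0.001], [-0.0, 1.0, -0.0], [-0.001, -0.0, -1.0]]
wrist_force: [0.3, 0.4, -1.6]
gripper_width: 0.181
gripper_force: 30.0
```

move_arm(
  series=[
    [[0, 0, 0], [0, 0, 0.004], 0],
    [[0, 0, 0], [0, 0, 0.004], 0],
    [[0, 0, 0], [0, 0, 0.004], 0],
    [[0, 0, 0], [0, 0, 0.002], 0],
    [[0, 0, 0], [0, 0, 0], 0],
  ],
)

```text
time_s: 16.2
tcp_pos: [0.5701, -0.1052, 0.0527]
ee_rot: [[-1.0, -0.0, 0.0], [-0.0, 1.0, -0.0], [-0.0, -0.0, -1.0]]
wrist_force: [-2.2, -0.1, 2.5]
gripper_width: 0.179
gripper_force: 30.0
```

move_arm(
  series=[
    [[0, 0, 0], [0.001, 0, 0.003], 0],
    [[0, 0, 0], [0, 0, 0.003], 0],
    [[0, 0, 0], [0, 0, 0.003], 0],
    [[0, 0, 0], [0, 0, 0.002], 0],
    [[0, 0, 0], [0, 0, 0.001], 0],
    [[0, 0, 0], [0, 0, 0], 0],
  ],
)

```text
time_s: 16.8
tcp_pos: [0.5702, -0.1053, 0.0519]
ee_rot: [[-1.0, -0.002, 0.003], [-0.002, 1.0, -0.001], [-0.003, -0.001, -1.0]]
wrist_force: [-12.5, 4.1, 29.2]
gripper_width: 0.182
gripper_force: 30.0
```

move_arm(
  series=[
    [[0, 0, 0], [0, 0, -0.012], 0],
    [[0, 0, 0], [0.003, 0.0008, 0], 0],
    [[0, 0, 0], [0, 0, 0], 0],
    [[0, 0, 0], [0, 0, 0.004], 0],
    [[0, 0, 0], [0, 0, 0.004], 0],
    [[0, 0, 0], [0, 0, 0.002], 0],
    [[0, 0, 0], [0, 0, 0.002], 0],
    [[0, 0, 0], [0, 0, 0], 0],
  ],
)

```text
time_s: 17.6
tcp_pos: [0.5678, -0.1048, 0.0474]
ee_rot: [[-1.0, -0.0, -0.001], [-0.0, 1.0, -0.001], [0.001, -0.001, -1.0]]
wrist_force: [-4.3, 1.8, 9.6]
gripper_width: 0.183
gripper_force: 30.0
```

move_arm(
  series=[
    [[0, 0, 0], [0, 0, 0], 0.2],
    [[0, 0, 0], [0, 0, 0], 0.3],
    [[0, 0, 0], [0, 0, 0], 0.3],
    [[0, 0, 0], [0, 0, -0.03], 0.35],
    [[0, 0, 0], [0, 0, -0.07], 0.4],
    [[0, 0, 0], [0, 0, -0.08], 0.5],
    [[0, 0, 0], [0, 0, -0.08], 0.5],
    [[0, 0, 0], [0, 0, -0.08], 0.5],
    [[0, 0, 0], [0, -0.08, 0], 0.5],
    [[0, 0, 0], [0, -0.08, 0], 0.5],
    [[0, 0, 0], [0, -0.08, 0], 0.5],
  ],
)

```text
time_s: 18.7
tcp_pos: [0.5681, -0.2257, 0.2163]
ee_rot: [[-1.0, -0.001, 0.001], [-0.001, 1.0, 0.0], [-0.001, 0.0, -1.0]]
wrist_force: [0.8, -0.1, -0.1]
gripper_width: 0.501
gripper_force: 0.0
```

move_arm(
  series=[
    [[0, 0, 0], [-0.008, -0.09, 0], 0.5],
    [[0, 0, 0], [-0.008, -0.09, 0], 0.5],
    [[0, 0, 0], [-0.008, -0.086, 0], 0.5],
    [[0, 0, -0.98], [0, 0, 0], 0.5],
    [[0, 0, -0.98], [0, 0, 0], 0.5],
    [[0, 0, -0.98], [0, 0, 0], 0.5],
    [[0, 0, -0.98], [0, 0, 0], 0.5],
    [[0, 0, -0.98], [0, 0, 0], 0.5],
    [[0, 0, -0.98], [0, 0, 0], 0.5],
    [[0, 0, -0.98], [0, 0, 0], 0.5],
    [[0, 0, -0.98], [0, 0, 0], 0.5],
    [[0, 0, 0], [0, 0, 0], 0.5],
  ],
)

```text
time_s: 19.9
tcp_pos: [0.5799, -0.3578, 0.2154]
ee_rot: [[-0.708, -0.706, -0.001], [-0.706, 0.708, 0.0], [0.0, 0.001, -1.0]]
wrist_force: [0.2, 0.3, -0.3]
gripper_width: 0.501
gripper_force: 0.0
```

```bash
python3 - <<'E'
from h import *
s=r.sense(); print(s['time_s'],s['tcp_pos'],np.round(s['joints'],1))
c=r.capture('wrist'); n='wrist'
for q in r.pinpoint('cam_a_mid',n): p=at_z(c,q['centre'],n,.028);print(np.round(q['centre'],1),p.round(4),round(q['score'],2))
a=cv2.resize(hub(c,n,(.58,-.358),z=.026,rad=.05),(400,400)); 
d=cv2.resize(hub(c,n,(.572,-.08),z=.026,rad=.1),(400,400))
cv2.imwrite('pics/w5.png',np.hstack([a,d])[:,:,::-1])
try:
  p,y=cam(c,n,(.58,-.358)); to((*p,.03),y+90)
except Exception as e: print(e)
E
```

```text
19.9 [ 0.57991773 -0.3577869   0.21541223] [-18.1  27.9   8.8  -0.  -70.9 -27. ]
[444.2 160.5] [ 0.4247 -0.247   0.028 ] 0.7
flange [ 0.5826 -0.3599] rms 0.41 mm; hub off [-2.  -1.8] size 39.8 16.4 yaw 45.0
turn units [ 0.01 -0.   -0.04] shift BEFORE turn [-0.0009 -0.0071  0.3712] AFTER turn [-0.0008 -0.0068  0.3712] j6 -27.1
```

View pics/w5.png

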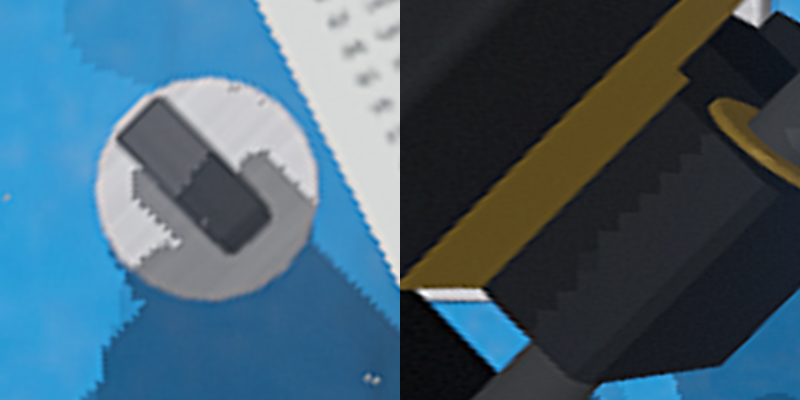

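move_arm(
  series=[
    [[0, 0, 0], [-0.001, -0.007, 0.04], 0.5],
    [[0, 0, 0], [0, 0, 0.05], 0.5],
    [[0, 0, 0], [0, 0, 0.05], 0.5],
    [[0, 0, 0], [0, 0, 0.05], 0.5],
    [[0, 0, 0], [0, 0, 0.05], 0.5],
    [[0, 0, 0], [0, 0, 0.05], 0.5],
    [[0, 0, 0], [0, 0, 0.04], 0.5],
    [[0, 0, 0], [0, 0, 0.02], 0.5],
    [[0, 0, 0], [0, 0, 0.02], 0.5],
    [[0, 0, 0], [0, 0, 0], 0.5],
    [[0, 0, 0], [0, 0, 0], 0.5],
  ],
)

```text
time_s: 21.1
tcp_pos: [0.5834, -0.3602, 0.0318]
ee_rot: [[-0.708, -0.706, 0.001], [-0.706, 0.708, -0.001], [-0.0, -0.001, -1.0]]
wrist_force: [0.7, 0.1, -0.6]
gripper_width: 0.502
gripper_force: 0.0
```

move_arm(
  series=[
    [[0, 0, 0], [0, 0, 0], 0.35],
    [[0, 0, 0], [0, 0, 0], 0.2],
    [[0, 0, 0], [0, 0, 0], 0.1],
    [[0, 0, 0], [0, 0, 0], 0],
    [[0, 0, 0], [0, 0, 0], 0],
    [[0, 0, 0], [0, 0, 0], 0],
  ],
)

```text
time_s: 21.7
tcp_pos: [0.5828, -0.3599, 0.0314]
ee_rot: [[-0.708, -0.706, 0.0], [-0.706, 0.708, -0.0], [0.0, -0.0, -1.0]]
wrist_force: [0.1, 0.7, 1.6]
gripper_width: 0.188
gripper_force: 29.9
```

```bash
python3 - <<'E'
from h import *
s=r.sense(); print(s['tcp_pos'])
to((.5694,-.0095,.16),90)
E
```

```text
[ 0.58281723 -0.35992544  0.03136989]
turn units [-0.    0.    7.84] shift BEFORE turn [-0.4758  0.5152 -0.2574] AFTER turn [ 0.0268  0.7009 -0.2573] j6 -26.9
```

move_arm(
  series=[
    [[0, 0, 0], [0, 0, -0.04], 0],
    [[0, 0, 0], [0, 0, -0.07], 0],
    [[0, 0, 0], [0, 0, -0.07], 0],
    [[0, 0, 0], [0, 0, -0.077], 0],
    [[0, 0, 0.98], [0, 0, 0], 0],
    [[0, 0, 0.98], [0, 0, 0], 0],
    [[0, 0, 0.98], [0, 0, 0], 0],
    [[0, 0, 0.98], [0, 0, 0], 0],
    [[0, 0, 0.98], [0, 0, 0], 0],
    [[0, 0, 0.98], [0, 0, 0], 0],
    [[0, 0, 0.98], [0, 0, 0], 0],
    [[0, 0, 0.98], [0, 0, 0], 0],
  ],
)

```text
time_s: 22.9
tcp_pos: [0.5823, -0.3595, 0.1584]
ee_rot: [[-1.0, 0.005, -0.002], [0.005, 1.0, 0.001], [0.002, 0.001, -1.0]]
wrist_force: [0.3, 0.1, -1.4]
gripper_width: 0.183
gripper_force: 29.9
```

move_arm(
  series=[
    [[0, 0, 0], [0.0035, 0.0876, 0], 0],
    [[0, 0, 0], [0.0035, 0.0876, 0], 0],
    [[0, 0, 0], [0.0035, 0.0876, 0], 0],
    [[0, 0, 0], [0.0035, 0.0876, 0], 0],
    [[0, 0, 0], [0.0035, 0.0876, 0], 0],
    [[0, 0, 0], [0.0035, 0.0876, 0], 0],
    [[0, 0, 0], [0.0035, 0.0876, 0], 0],
    [[0, 0, 0], [0.0035, 0.0876, 0], 0],
    [[0, 0, 0], [0, 0, 0], 0],
    [[0, 0, 0], [0, 0, 0], 0],
  ],
)

```text
time_s: 23.9
tcp_pos: [0.5683, -0.0084, 0.1591]
ee_rot: [[-1.0, -0.002, -0.001], [-0.002, 1.0, -0.0], [0.001, -0.0, -1.0]]
wrist_force: [-0.2, -0.5, -2.4]
gripper_width: 0.182
gripper_force: 29.9
```

```bash
cat >> h.py <<'E'
def held(zoff):
    c=r.capture('wrist'); s=r.sense(); t=s['tcp_pos']; E=np.array(s['ee_rot']); z=t[2]-zoff+.026
    g=cv2.cvtColor(c['img'],cv2.COLOR_RGB2GRAY).astype(np.float32); best=(-1,)
    th=np.radians(np.arange(-50,51,4))
    for dx in np.arange(-4,4.1,.25):
        for dy in np.arange(-3,3.1,.25):
            P=[[t+E@np.array([dx*1e-3+rr*np.cos(a),dy*1e-3+rr*np.sin(a),0])+[0,0,z-t[2]] for a in th] for rr in (.0283,.0297)]
            I=[[cv2.getRectSubPix(g,(1,1),tuple(map(float,proj(c,p,'wrist'))))[0,0] for p in q] for q in P]
            sc=np.minimum(np.abs(np.array(I[0])-I[1]),40).mean()
            if sc>best[0]: best=(sc,dx,dy)
    print('held flange in tool x,y mm',best,'tcp',np.round(t,4),s['time_s'],s['gripper_width'])
    return c
E
python3 - <<'E'
from h import *
c=held(.0314)
cup(c,'wrist',(.5694,-.0095),half=np.pi/2)
cup(c,'wrist',(.5711,.0853))
I=[hub(c,'wrist',(.5694,-.0095),z=.024,rad=.042),hub(c,'wrist',(.5684,-.1042),z=.041,rad=.05)]
cv2.imwrite('pics/w6.png',np.hstack([cv2.resize(i,(400,400)) for i in I])[:,:,::-1])
E
```

```text
held flange in tool x,y mm (np.float32(39.370995), np.float64(0.75), np.float64(1.25)) tcp [ 0.5684 -0.0094  0.1591] 23.95 0.18286949677380068
cup [ 0.5679 -0.0107] score 7.0
cup [0.5699 0.0838] score 8.35
```

View pics/w6.png

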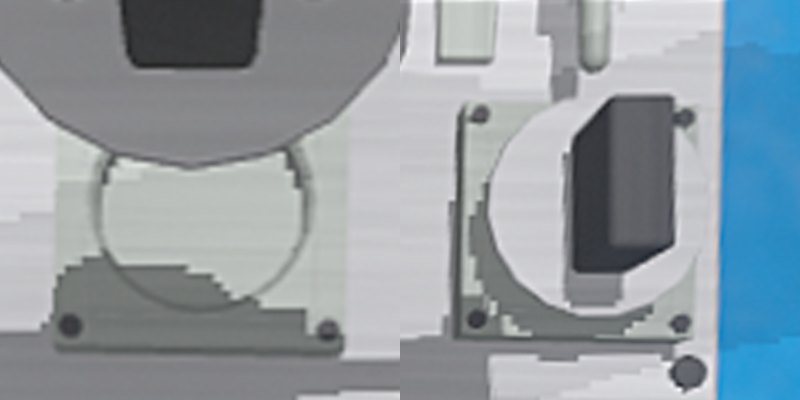

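move_arm(
  series=[
    [[0, 0, 0], [-0.0008, -0.001, 0.02], 0],
    [[0, 0, 0], [0, 0, 0.04], 0],
    [[0, 0, 0], [0, 0, 0.04], 0],
    [[0, 0, 0], [0, 0, 0.04], 0],
    [[0, 0, 0], [0, 0, 0.036], 0],
    [[0, 0, 0], [0, 0, 0.02], 0],
    [[0, 0, 0], [0, 0, 0.004], 0],
    [[0, 0, 0], [0, 0, 0], 0],
  ],
)

```text
time_s: 24.75
tcp_pos: [0.5694, -0.0106, 0.0594]
ee_rot: [[-1.0, 0.001, -0.0], [0.001, 1.0, -0.0], [0.0, -0.0, -1.0]]
wrist_force: [-0.5, -0.1, -2.0]
gripper_width: 0.181
gripper_force: 29.9
```

move_arm(
  series=[
    [[0, 0, 0], [0, 0, 0.004], 0],
    [[0, 0, 0], [0, 0, 0.004], 0],
    [[0, 0, 0], [0, 0, 0.004], 0],
    [[0, 0, 0], [0, 0, 0.004], 0],
    [[0, 0, 0], [0, 0, 0], 0],
  ],
)

```text
time_s: 25.25
tcp_pos: [0.5691, -0.0099, 0.0514]
ee_rot: [[-1.0, 0.0, -0.0], [0.0, 1.0, -0.0], [0.0, -0.0, -1.0]]
wrist_force: [0.1, 0.1, -1.9]
gripper_width: 0.186
gripper_force: 29.9
```

move_arm(
  series=[
    [[0, 0, 0], [0, 0, 0.003], 0],
    [[0, 0, 0], [0, 0, 0.003], 0],
    [[0, 0, 0], [0, 0, 0.003], 0],
    [[0, 0, 0], [0, 0, 0.002], 0],
    [[0, 0, 0], [0, 0, 0], 0],
  ],
)

```text
time_s: 25.75
tcp_pos: [0.5692, -0.01, 0.0463]
ee_rot: [[-1.0, 0.0, -0.0], [0.0, 1.0, -0.0], [0.0, -0.0, -1.0]]
wrist_force: [-1.1, 0.9, 1.1]
gripper_width: 0.18
gripper_force: 29.9
```

move_arm(
  series=[
    [[0, 0, 0], [0, 0, 0], 0.2],
    [[0, 0, 0], [0, 0, 0], 0.3],
    [[0, 0, 0], [0, 0, 0], 0.3],
    [[0, 0, 0], [0, 0, -0.03], 0.35],
    [[0, 0, 0], [0, 0, -0.07], 0.4],
    [[0, 0, 0], [0, 0, -0.08], 0.5],
    [[0, 0, 0], [0, 0, -0.08], 0.5],
    [[0, 0, 0], [0, 0, -0.08], 0.5],
  ],
)

```text
time_s: 26.55
tcp_pos: [0.5691, -0.01, 0.2178]
ee_rot: [[-1.0, 0.0, 0.0], [0.0, 1.0, 0.0], [-0.0, 0.0, -1.0]]
wrist_force: [1.0, -0.1, 0.2]
gripper_width: 0.488
gripper_force: 0.0
```

move_arm(
  series=[
    [[0, 0, 0], [0.048, -0.0796, 0], 0.5],
    [[0, 0, 0], [0.048, -0.0796, 0], 0.5],
    [[0, 0, 0], [0.048, -0.0796, 0], 0.5],
    [[0, 0, 0], [0.048, -0.0796, 0], 0.5],
    [[0, 0, 0], [0.048, -0.0796, 0], 0.5],
    [[0, 0, 0], [0.048, -0.0796, 0], 0.5],
    [[0, 0, 0], [0, 0, 0], 0.5],
    [[0, 0, 0], [0, 0, 0], 0.5],
  ],
)

```text
time_s: 27.35
tcp_pos: [0.4247, -0.2496, 0.2162]
ee_rot: [[-1.0, 0.003, 0.001], [0.003, 1.0, -0.0], [-0.001, -0.0, -1.0]]
wrist_force: [0.6, -0.6, 0.4]
gripper_width: 0.498
gripper_force: 0.0
```

```bash
python3 - <<'E'
from h import *
s=r.sense(); print(s['time_s'],s['tcp_pos'],np.round(s['joints'],1))
c=r.capture('wrist'); n='wrist'
p,y=cam(c,n,(.4247,-.248)); to((*p,.03),y+90)
E
```

```text
27.35 [ 0.42467612 -0.24961127  0.21619847] [-11.5   9.4 -18.2  -0.  -62.4 -78.6]
flange [ 0.4223 -0.2475] rms 0.34 mm; hub off [-19.    0.6] size 14.5 6.1 yaw 88.4
turn units [-1.000e-02  0.000e+00 -1.543e+01] shift BEFORE turn [0.0063 0.0028 0.3724] AFTER turn [-0.0026  0.0061  0.3724] j6 -78.6
```

```bash
python3 - <<'E'
from h import *
c=r.capture('wrist')
cv2.imwrite('pics/w7.png',cv2.resize(hub(c,'wrist',(.4223,-.2475),z=.056,rad=.05),(400,400))[:,:,::-1])
to((.4223,-.2475,.03),90)
E
```

```text
turn units [-0.    0.01  0.  ] shift BEFORE turn [0.0069 0.0018 0.3723] AFTER turn [0.0067 0.0018 0.3723] j6 -78.6
```

View pics/w7.png

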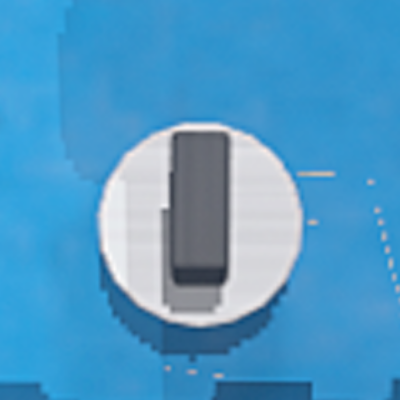

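The hub lies along x at about 0° yaw, centred at (200,205), so no turn is needed.

move_arm(
  series=[
    [[0, 0, 0], [0.0055, 0.002, 0.04], 0.5],
    [[0, 0, 0], [0, 0, 0.05], 0.5],
    [[0, 0, 0], [0, 0, 0.05], 0.5],
    [[0, 0, 0], [0, 0, 0.05], 0.5],
    [[0, 0, 0], [0, 0, 0.05], 0.5],
    [[0, 0, 0], [0, 0, 0.05], 0.5],
    [[0, 0, 0], [0, 0, 0.04], 0.5],
    [[0, 0, 0], [0, 0, 0.02], 0.5],
    [[0, 0, 0], [0, 0, 0.02], 0.5],
    [[0, 0, 0], [0, 0, 0], 0.5],
    [[0, 0, 0], [0, 0, 0], 0.5],
  ],
)

```text
time_s: 28.55
tcp_pos: [0.4232, -0.2477, 0.0315]
ee_rot: [[-1.0, -0.001, 0.001], [-0.001, 1.0, -0.0], [-0.001, -0.0, -1.0]]
wrist_force: [-0.6, -0.2, 0.2]
gripper_width: 0.5
gripper_force: 0.0
```

move_arm(
  series=[
    [[0, 0, 0], [0, 0, 0], 0.35],
    [[0, 0, 0], [0, 0, 0], 0.2],
    [[0, 0, 0], [0, 0, 0], 0.1],
    [[0, 0, 0], [0, 0, 0], 0],
    [[0, 0, 0], [0, 0, 0], 0],
    [[0, 0, 0], [0, 0, 0], 0],
  ],
)

```text
time_s: 29.15
tcp_pos: [0.4226, -0.2479, 0.0313]
ee_rot: [[-1.0, 0.0, 0.0], [0.0, 1.0, -0.0], [-0.0, -0.0, -1.0]]
wrist_force: [-1.2, -0.8, 1.2]
gripper_width: 0.181
gripper_force: 30.0
```

```bash
python3 - <<'E'
from h import *
s=r.sense(); print(s['tcp_pos'])
to((.5702,.0852,.16),90)
E
```

```text
[ 0.42263948 -0.24789339  0.0313016 ]
turn units [-0.  0. -0.] shift BEFORE turn [-0.2952  0.6662 -0.2574] AFTER turn [-0.2951  0.6662 -0.2574] j6 -78.7
```

move_arm(
  series=[
    [[0, 0, 0], [0, 0, -0.04], 0],
    [[0, 0, 0], [0, 0, -0.07], 0],
    [[0, 0, 0], [0, 0, -0.07], 0],
    [[0, 0, 0], [0, 0, -0.077], 0],
    [[0, 0, 0], [-0.0369, 0.0832, 0], 0],
    [[0, 0, 0], [-0.0369, 0.0832, 0], 0],
    [[0, 0, 0], [-0.0369, 0.0832, 0], 0],
    [[0, 0, 0], [-0.0369, 0.0832, 0], 0],
    [[0, 0, 0], [-0.0369, 0.0832, 0], 0],
    [[0, 0, 0], [-0.0369, 0.0832, 0], 0],
    [[0, 0, 0], [-0.0369, 0.0832, 0], 0],
    [[0, 0, 0], [-0.0369, 0.0832, 0], 0],
  ],
)

```text
time_s: 30.35
tcp_pos: [0.5698, 0.0868, 0.1587]
ee_rot: [[-1.0, 0.0, -0.002], [0.0, 1.0, -0.0], [0.002, -0.0, -1.0]]
wrist_force: [1.1, -0.6, -1.1]
gripper_width: 0.183
gripper_force: 30.0
```

```bash
python3 - <<'E'
from h import *
c=held(.0313)
cup(c,'wrist',(.5711,.0853),half=np.pi/2)
to((.5704,.085,.058),90)
E
```

```text
held flange in tool x,y mm (np.float32(17.767878), np.float64(4.0), np.float64(-3.0)) tcp [0.5739 0.0924 0.1587] 30.4 0.18309822999983189
cup [0.5785 0.0906] score 3.37
turn units [0.02 0.04 0.04] shift BEFORE turn [ 0.0079 -0.0152  0.2014] AFTER turn [ 0.0071 -0.0147  0.2014] j6 -114.8
```

move_arm(
  series=[
    [[0, 0, 0], [0, 0, 0], 0],
    [[0, 0, 0], [0, 0, 0], 0],
    [[0, 0, 0], [0, 0, 0], 0],
  ],
)

```text
time_s: 30.7
tcp_pos: [0.5692, 0.084, 0.1591]
ee_rot: [[-1.0, 0.001, -0.002], [0.001, 1.0, -0.0], [0.002, -0.0, -1.0]]
wrist_force: [-0.3, 0.2, -2.4]
gripper_width: 0.181
gripper_force: 30.0
```

```bash
python3 - <<'E'
from h import *
c=held(.0313)
cup(c,'wrist',(.5711,.0853),half=np.pi/2)
to((.5704,.085,.058),90)
E
```

```text
held flange in tool x,y mm (np.float32(39.00608), np.float64(1.0), np.float64(0.75)) tcp [0.5694 0.0838 0.1593] 30.75 0.18141412019913467
cup [0.5699 0.0865] score 7.57
turn units [-0.   -0.01 -0.02] shift BEFORE turn [-0.0022  0.0024  0.2026] AFTER turn [-0.002   0.0023  0.2027] j6 -114.6
```

move_arm(
  series=[
    [[0, 0, 0], [-0.0018, 0.0024, 0.02], 0],
    [[0, 0, 0], [0, 0, 0.04], 0],
    [[0, 0, 0], [0, 0, 0.04], 0],
    [[0, 0, 0], [0, 0, 0.04], 0],
    [[0, 0, 0], [0, 0, 0.036], 0],
    [[0, 0, 0], [0, 0, 0.02], 0],
    [[0, 0, 0], [0, 0, 0.004], 0],
    [[0, 0, 0], [0, 0, 0], 0],
  ],
)

```text
time_s: 31.55
tcp_pos: [0.5712, 0.086, 0.0596]
ee_rot: [[-1.0, 0.0, 0.0], [0.0, 1.0, -0.0], [-0.0, -0.0, -1.0]]
wrist_force: [0.9, -0.4, -2.5]
gripper_width: 0.176
gripper_force: 30.0
```

move_arm(
  series=[
    [[0, 0, 0], [0, 0, 0.004], 0],
    [[0, 0, 0], [0, 0, 0.004], 0],
    [[0, 0, 0], [0, 0, 0.004], 0],
    [[0, 0, 0], [0, 0, 0.004], 0],
    [[0, 0, 0], [0, 0, 0], 0],
  ],
)

```text
time_s: 32.05
tcp_pos: [0.5711, 0.0862, 0.0516]
ee_rot: [[-1.0, 0.0, 0.0], [0.0, 1.0, -0.0], [-0.0, -0.0, -1.0]]
wrist_force: [0.8, -0.2, -1.9]
gripper_width: 0.183
gripper_force: 30.0
```

move_arm(
  series=[
    [[0, 0, 0], [0, 0, 0.003], 0],
    [[0, 0, 0], [0, 0, 0.003], 0],
    [[0, 0, 0], [0, 0, 0.003], 0],
    [[0, 0, 0], [0, 0, 0.002], 0],
    [[0, 0, 0], [0, 0, 0], 0],
  ],
)

```text
time_s: 32.55
tcp_pos: [0.5711, 0.0858, 0.0463]
ee_rot: [[-1.0, 0.0, -0.0], [0.0, 1.0, -0.001], [0.0, -0.001, -1.0]]
wrist_force: [-0.1, -3.6, 1.5]
gripper_width: 0.184
gripper_force: 30.0
```

move_arm(
  series=[
    [[0, 0, 0], [0, 0, 0], 0.2],
    [[0, 0, 0], [0, 0, 0], 0.3],
    [[0, 0, 0], [0, 0, 0], 0.3],
    [[0, 0, 0], [0, 0, -0.03], 0.35],
    [[0, 0, 0], [0, 0, -0.07], 0.4],
    [[0, 0, 0], [0, 0, -0.08], 0.4],
    [[0, 0, 0], [0, 0, -0.08], 0.4],
    [[0, 0, 0], [0, 0, -0.08], 0.4],
    [[0, 0, 0], [-0.0025, 0.08, 0], 0.4],
    [[0, 0, 0], [-0.0025, 0.08, 0], 0.4],
    [[0, 0, 0], [-0.0025, 0.08, 0], 0.4],
    [[0, 0, 0], [-0.0025, 0.08, 0], 0.4],
  ],
)

```text
time_s: 33.75
tcp_pos: [0.5758, 0.2483, 0.2162]
ee_rot: [[-1.0, 0.0, 0.0], [0.0, 1.0, 0.001], [-0.0, 0.001, -1.0]]
wrist_force: [1.2, -0.3, -0.6]
gripper_width: 0.402
gripper_force: 0.0
```

move_arm(
  series=[
    [[0, 0, -0.98], [0, 0, 0], 0.4],
    [[0, 0, -0.98], [0, 0, 0], 0.4],
    [[0, 0, -0.98], [0, 0, 0], 0.4],
    [[0, 0, -0.98], [0, 0, 0], 0.4],
    [[0, 0, -0.98], [0, 0, 0], 0.4],
    [[0, 0, -0.98], [0, 0, 0], 0.4],
    [[0, 0, -0.98], [0, 0, 0], 0.4],
    [[0, 0, -0.98], [0, 0, 0], 0.4],
    [[0, 0, -0.98], [0, 0, 0], 0.4],
    [[0, 0, -0.98], [0, 0, 0], 0.4],
    [[0, 0, -0.98], [0, 0, 0], 0.4],
    [[0, 0, -0.98], [0, 0, 0], 0.4],
  ],
)

```text
time_s: 34.95
tcp_pos: [0.5759, 0.2469, 0.2158]
ee_rot: [[-0.381, -0.925, -0.0], [-0.925, 0.381, 0.001], [-0.001, 0.0, -1.0]]
wrist_force: [0.1, -0.0, -0.6]
gripper_width: 0.401
gripper_force: 0.0
```

move_arm(
  series=[
    [[0, 0, -0.98], [0, 0, 0], 0.4],
    [[0, 0, -0.98], [0, 0, 0], 0.4],
    [[0, 0, -0.98], [0, 0, 0], 0.4],
    [[0, 0, -0.98], [0, 0, 0], 0.4],
    [[0, 0, 0], [0, 0, 0], 0.4],
    [[0, 0, 0], [0, 0, 0], 0.4],
  ],
)

```text
time_s: 35.55
tcp_pos: [0.576, 0.2466, 0.2159]
ee_rot: [[-0.005, -1.0, -0.0], [-1.0, 0.005, 0.0], [-0.0, 0.0, -1.0]]
wrist_force: [0.4, 0.4, -1.0]
gripper_width: 0.396
gripper_force: 0.0
```

```bash
python3 - <<'E'
from h import *
s=r.sense(); print(s['time_s'],s['tcp_pos'],np.round(s['joints'],1))
c=r.capture('wrist'); n='wrist'
cv2.imwrite('pics/w8.png',cv2.resize(c['img'],(784,588),interpolation=cv2.INTER_CUBIC)[:,:,::-1])
for q in r.pinpoint('latch_grip',n): print(np.round(q['centre'],1),at_z(c,q['centre'],n,.086).round(4),round(q['score'],2))
to((.576,.251,.068),180)
for p in [(.5684,-.1042),(.5696,-.0095),(.5708,.0855)]:
  try: cam(c,n,p,z0=.015)
  except Exception as e: print('x',e)
E
```

```text
35.55 [0.57595918 0.24661226 0.21591907] [ 37.9  22.4   0.1  -0.  -67.7 -38.2]
[283.8 203.3] [0.5765 0.2512 0.086 ] 0.88
turn units [ 0.    0.   -0.04] shift BEFORE turn [-0.009   0.      0.2959] AFTER turn [-0.0091 -0.      0.2959] j6 -38.2
flange [ 0.5684 -0.1042] rms 30.77 mm; hub off [-0. -0.] size 47.7 47.7 yaw 26.6
flange [ 0.5696 -0.0095] rms 30.77 mm; hub off [-0. -0.] size 47.7 47.7 yaw 26.6
flange [0.5725 0.0813] rms 29.52 mm; hub off [-1.3  8.6] size 35.7 21.7 yaw 0.0
```

View pics/w8.png

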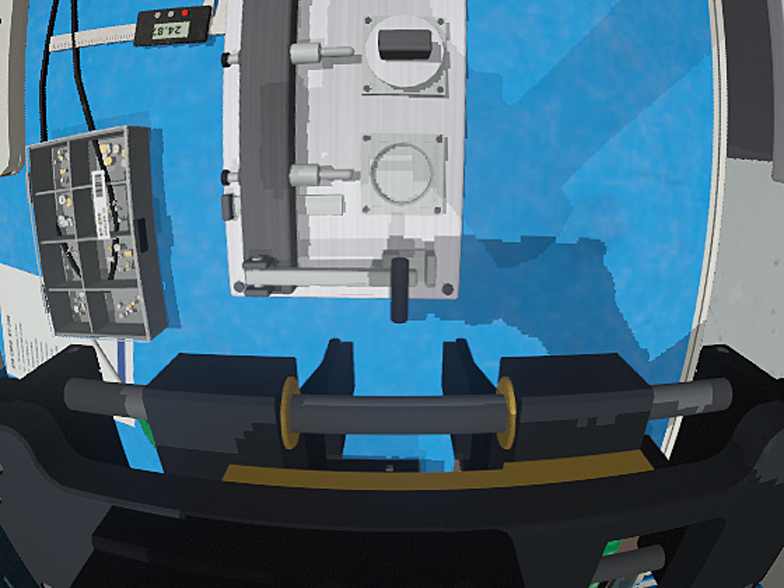

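The pin is at (400,290), the cam is seated in cup2 at (405,45), and the carriage is held back. Next is to pinch the pin, ease back, lift, and let the carriage in.

move_arm(
  series=[
    [[0, 0, 0], [-0.009, 0, 0.036], 0.4],
    [[0, 0, 0], [0, 0, 0.04], 0.4],
    [[0, 0, 0], [0, 0, 0.04], 0.4],
    [[0, 0, 0], [0, 0, 0.04], 0.4],
    [[0, 0, 0], [0, 0, 0.04], 0.4],
    [[0, 0, 0], [0, 0, 0.04], 0.4],
    [[0, 0, 0], [0, 0, 0.04], 0.4],
    [[0, 0, 0], [0, 0, 0.02], 0.4],
    [[0, 0, 0], [0, 0, 0], 0.4],
    [[0, 0, 0], [0, 0, 0], 0.4],
  ],
)

```text
time_s: 36.65
tcp_pos: [0.5766, 0.251, 0.0687]
ee_rot: [[-0.003, -1.0, 0.001], [-1.0, 0.003, 0.0], [-0.0, -0.001, -1.0]]
wrist_force: [-0.2, -1.4, 1.7]
gripper_width: 0.404
gripper_force: 0.0
```

move_arm(
  series=[
    [[0, 0, 0], [0, 0, 0], 0.3],
    [[0, 0, 0], [0, 0, 0], 0.2],
    [[0, 0, 0], [0, 0, 0], 0.1],
    [[0, 0, 0], [0, 0, 0], 0],
    [[0, 0, 0], [0, 0, 0], 0],
    [[0, 0, 0], [0, 0, 0], 0],
  ],
)

```text
time_s: 37.25
tcp_pos: [0.5749, 0.2507, 0.0684]
ee_rot: [[-0.003, -1.0, -0.002], [-1.0, 0.003, -0.0], [0.0, 0.002, -1.0]]
wrist_force: [-5.3, 1.7, 4.5]
gripper_width: 0.125
gripper_force: 30.0
```

move_arm(
  series=[
    [[0, 0, 0], [0, -0.007, 0], 0],
    [[0, 0, 0], [0, -0.006, 0], 0],
    [[0, 0, 0], [0, 0, 0], 0],
    [[0, 0, 0], [0, -0.0036, -0.0106], 0],
    [[0, 0, 0], [0, -0.0042, -0.0104], 0],
    [[0, 0, 0], [0, -0.0047, -0.0102], 0],
    [[0, 0, 0], [0, -0.0052, -0.01], 0],
    [[0, 0, 0], [0, -0.0057, -0.0096], 0],
    [[0, 0, 0], [0, -0.0062, -0.0094], 0],
    [[0, 0, 0], [0, 0, 0], 0],
    [[0, 0, 0], [0, 0, 0], 0],
  ],
)

```text
time_s: 38.35
tcp_pos: [0.5922, 0.2502, 0.0949]
ee_rot: [[-0.004, -1.0, -0.012], [-1.0, 0.004, -0.003], [0.003, 0.012, -1.0]]
wrist_force: [-8.8, 4.5, -2.7]
gripper_width: 0.149
gripper_force: 30.9
```

move_arm(
  series=[
    [[0, 0, 0], [0, 0, -0.003], 0],
    [[0, 0, 0], [0, 0.01, 0], 0],
    [[0, 0, 0], [0, 0.01, 0], 0],
    [[0, 0, 0], [0, 0.01, 0], 0],
    [[0, 0, 0], [0, 0.01, 0], 0],
    [[0, 0, 0], [0, 0.01, 0], 0],
    [[0, 0, 0], [0, 0.008, 0], 0],
    [[0, 0, 0], [0, 0, 0], 0],
    [[0, 0, 0], [0, 0, 0], 0],
  ],
)

```text
time_s: 39.25
tcp_pos: [0.5643, 0.2507, 0.0965]
ee_rot: [[-0.004, -1.0, -0.009], [-1.0, 0.004, -0.002], [0.002, 0.009, -1.0]]
wrist_force: [-6.5, 4.9, -5.1]
gripper_width: 0.149
gripper_force: 31.7
```

move_arm(
  series=[
    [[0, 0, 0], [0, 0.0062, 0.0094], 0],
    [[0, 0, 0], [0, 0.0058, 0.0096], 0],
    [[0, 0, 0], [0, 0.0053, 0.01], 0],
    [[0, 0, 0], [0, 0.0048, 0.0102], 0],
    [[0, 0, 0], [0, 0.0043, 0.0104], 0],
    [[0, 0, 0], [0, 0.0036, 0.0086], 0],
    [[0, 0, 0], [0, 0, 0], 0],
    [[0, 0, 0], [0, 0, 0], 0],
    [[0, 0, 0], [0, 0, 0], 0],
  ],
)

```text
time_s: 40.15
tcp_pos: [0.5534, 0.251, 0.0711]
ee_rot: [[-0.003, -1.0, 0.0], [-1.0, 0.003, 0.001], [-0.001, -0.0, -1.0]]
wrist_force: [-5.2, 1.0, 2.5]
gripper_width: 0.13
gripper_force: 30.0
```

move_arm(
  series=[
    [[0, 0, 0], [0, 0.004, 0], 0],
    [[0, 0, 0], [0, 0.002, 0.003], 0],
    [[0, 0, 0], [0, 0, 0.003], 0],
    [[0, 0, 0], [0, 0, 0], 0],
    [[0, 0, 0], [0, 0, 0], 0],
  ],
)

```text
time_s: 40.65
tcp_pos: [0.5511, 0.2511, 0.069]
ee_rot: [[-0.002, -1.0, 0.002], [-1.0, 0.002, 0.001], [-0.001, -0.002, -1.0]]
wrist_force: [-4.5, 0.7, 7.0]
gripper_width: 0.127
gripper_force: 30.0
```

move_arm(
  series=[
    [[0, 0, 0], [0, 0, 0], 0.2],
    [[0, 0, 0], [0, 0, 0], 0.4],
    [[0, 0, 0], [0, 0, 0], 0.4],
    [[0, 0, 0], [0, 0, -0.02], 0.4],
    [[0, 0, 0], [0, 0, -0.06], 0.4],
    [[0, 0, 0], [0, 0, -0.09], 0.4],
    [[0, 0, 0], [0, 0, -0.09], 0.5],
    [[0, 0, 0], [0, 0, -0.04], 0.5],
    [[0, 0, 0], [0, 0, 0], 0.5],
    [[0, 0, 0], [0, 0, 0], 0.5],
  ],
)

```text
time_s: 41.65
tcp_pos: [0.5501, 0.2507, 0.2178]
ee_rot: [[-0.003, -1.0, 0.0], [-1.0, 0.003, 0.001], [-0.001, -0.0, -1.0]]
wrist_force: [-0.6, -0.8, -0.1]
gripper_width: 0.5
gripper_force: 0.0
```

```bash
python3 - <<'E'
from h import *
c=r.capture('top')
for z in (.2,.3,.4,.5): print(z,at_z(c,(230,57),'top',z).round(3))
s=r.sense();print(s['tcp_pos'])
w=r.capture('wrist'); print([(at_z(w,q['centre'],'wrist',.086).round(4),round(q['score'],2)) for q in r.pinpoint('latch_grip','wrist')])
to((.63,.04,.22),90)
E
```

```text
0.2 [0.99  0.049 0.2  ]
0.3 [0.945 0.041 0.3  ]
0.4 [0.9   0.033 0.4  ]
0.5 [0.855 0.025 0.5  ]
[0.5497175  0.2503743  0.21664095]
[(array([0.5493, 0.2542, 0.086 ]), 0.71)]
turn units [ 1.000e-02 -4.000e-02  1.568e+01] shift BEFORE turn [ 0.42   -0.162  -0.0079] AFTER turn [-0.1607 -0.4205 -0.0083] j6 -40.0
```

move_arm(
  series=[
    [[0, 0, 0], [0.084, -0.032, 0], 0.5],
    [[0, 0, 0], [0.084, -0.032, 0], 0.5],
    [[0, 0, 0], [0.084, -0.032, 0], 0.5],
    [[0, 0, 0], [0.084, -0.032, 0], 0.5],
    [[0, 0, 0], [0.084, -0.032, 0], 0.5],
    [[0, 0, 0.98], [0, 0, 0], 0.5],
    [[0, 0, 0.98], [0, 0, 0], 0.5],
    [[0, 0, 0.98], [0, 0, 0], 0.5],
    [[0, 0, 0.98], [0, 0, 0], 0.5],
    [[0, 0, 0.98], [0, 0, 0], 0.5],
    [[0, 0, 0.98], [0, 0, 0], 0.5],
    [[0, 0, 0.98], [0, 0, 0], 0.5],
  ],
)

```text
time_s: 43.0
tcp_pos: [0.6292, 0.0404, 0.2158]
ee_rot: [[-0.639, -0.769, -0.003], [-0.769, 0.639, -0.001], [0.003, 0.002, -1.0]]
wrist_force: [0.3, -0.7, 0.3]
gripper_width: 0.497
gripper_force: 0.0
```

move_arm(
  series=[
    [[0, 0, 0.98], [0, 0, 0], 0.5],
    [[0, 0, 0.98], [0, 0, 0], 0.5],
    [[0, 0, 0.98], [0, 0, 0], 0.5],
    [[0, 0, 0.98], [0, 0, 0], 0.5],
    [[0, 0, 0.98], [0, 0, 0], 0.5],
    [[0, 0, 0.98], [0, 0, 0], 0.5],
    [[0, 0, 0.98], [0, 0, 0], 0.5],
    [[0, 0, 0.98], [0, 0, 0], 0.5],
    [[0, 0, 0.98], [0, 0, 0], 0.5],
    [[0, 0, 0], [0, 0, 0], 0.5],
    [[0, 0, 0], [0, 0, 0], 0.5],
  ],
)

```text
time_s: 44.1
tcp_pos: [0.6294, 0.0405, 0.2164]
ee_rot: [[-1.0, -0.002, -0.002], [-0.002, 1.0, -0.001], [0.002, -0.001, -1.0]]
wrist_force: [0.4, -0.3, -0.4]
gripper_width: 0.499
gripper_force: 0.0
```

```bash
python3 - <<'E'
from h import *
s=r.sense(); print(s['time_s'],s['tcp_pos'],np.round(s['joints'],1))
c=r.capture('wrist'); n='wrist'
cv2.imwrite('pics/w9raw.png',c['img'][:,:,::-1])
cv2.imwrite('pics/w9.png',cv2.resize(c['img'],(784,588),interpolation=cv2.INTER_CUBIC)[:,:,::-1])
for t in ['plunger0']:
  for q in r.pinpoint(t,n): print(t,np.round(q['centre'],1),at_z(c,q['centre'],n,.033).round(4),round(q['score'],2))
E
```

```text
44.1 [0.62940743 0.04047106 0.21643818] [  18.4   22.9    0.9   -0.   -68.1 -108.2]Traceback (most recent call last):
  File "<stdin>", line 7, in <module>
ValueError: it knows: board, cam_a_mid, cam_b_mid, cam_c_mid, cam_d_mid, cup, fixture, inlet, latch_grip, reel
```

View pics/w9.png

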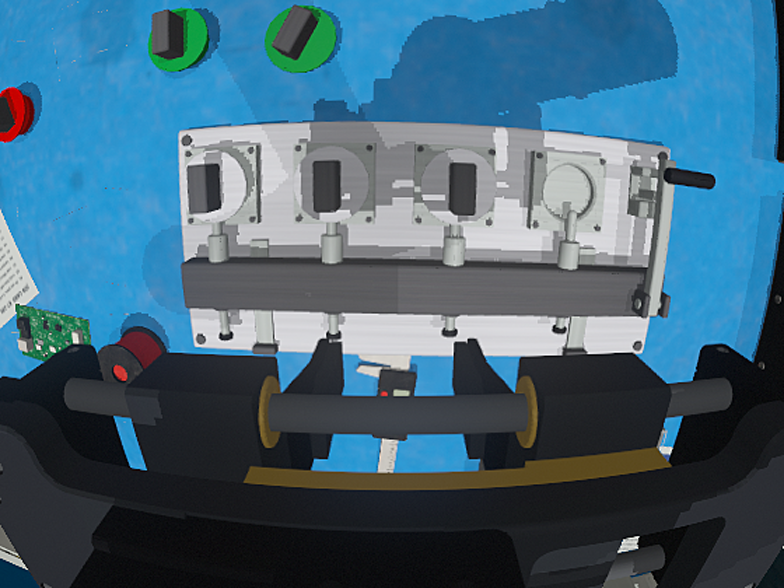

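The four plunger caps show clearly behind the beam at (225,336), (333,339), (450,333) and (558,329). The last one, over the empty cup3, serves as the zero reference. I'll measure them numerically.

```bash
cat >> h.py <<'E'
ax=np.array([.99992,-.0126]); ay=np.array([.0126,.99992]); C0=np.array([.5683,-.1041])
def caps(show=False):
    c=r.capture('wrist'); g=cv2.cvtColor(c['img'],cv2.COLOR_RGB2GRAY).astype(np.float32); out=[]
    for i in range(4):
        o=C0+ay*.095*i; xs=np.arange(.095,.150,.00025); ys=np.arange(-.010,.0101,.0005)
        M=np.array([[proj(c,(*(o+ax*x+ay*y),.033),'wrist') for y in ys] for x in xs],np.float32)
        P=cv2.remap(g,M[...,0],M[...,1],cv2.INTER_LINEAR)
        m=(P<62).astype(np.uint8); n,l,st,ce=cv2.connectedComponentsWithStats(m)
        L=[(st[k,4],ce[k],st[k]) for k in range(1,n) if st[k,4]>60 and ce[k][1]>10]
        if show: print(i,[(int(a),round(95+b[1]*.25,2),round(-10+b[0]*.5,1),95+s[1]*.25,95+(s[1]+s[3])*.25) for a,b,s in L])
        # weighted darkness centroid and rear edge of the last blob
        if L:
            a,b,s=max(L,key=lambda t:t[1][1]); x=int(round(b[0])); 
            w=np.clip(110-P[max(0,int(b[1])-22):int(b[1])+22, max(0,x-8):x+9],0,None).sum(1); xx=95+.25*(np.arange(len(w))+max(0,int(b[1])-22)); out.append(round(float((w*xx).sum()/w.sum()),2))
        else: out.append(None)
    print('caps local x mm',out,'rel to cap3',[None if q is None or out[3] is None else round(q-out[3],2) for q in out],r.sense()['time_s']); return out
E
python3 - <<'E'
from h import *
caps(True)
E
```

```text
0 [(434, np.float64(127.4), np.float64(-1.3), np.float64(123.0), np.float64(130.75)), (735, np.float64(147.63), np.float64(0.3), np.float64(145.0), np.float64(150.0))]
1 [(2946, np.float64(137.37), np.float64(-2.7), np.float64(119.75), np.float64(150.0))]
2 [(402, np.float64(118.97), np.float64(-1.0), np.float64(115.0), np.float64(121.75)), (1143, np.float64(138.58), np.float64(7.1), np.float64(127.5), np.float64(150.0))]
3 [(391, np.float64(116.22), np.float64(-1.5), np.float64(112.0), np.float64(119.25)), (1723, np.float64(144.22), np.float64(0.9), np.float64(133.0), np.float64(150.0))]
caps local x mm [147.46, 137.14, 138.42, 144.86] rel to cap3 [2.6, -7.72, -6.44, 0.0] 44.2
```

```bash
python3 - <<'E'
from h import *
to((.5678,-.1048,.047),90)
E
```

```text
turn units [-0.   -0.01  0.01] shift BEFORE turn [ 0.1236 -0.2903  0.3401] AFTER turn [ 0.1236 -0.2906  0.3399] j6 -108.3
```

move_arm(
  series=[
    [[0, 0, 0], [0.0309, -0.0726, 0], 0.4],
    [[0, 0, 0], [0.0309, -0.0726, 0], 0.4],
    [[0, 0, 0], [0.0309, -0.0726, 0], 0.4],
    [[0, 0, 0], [0.0309, -0.0726, 0], 0.4],
    [[0, 0, 0], [0, 0, 0], 0.4],
    [[0, 0, 0], [0, 0, 0.06], 0.4],
    [[0, 0, 0], [0, 0, 0.07], 0.4],
    [[0, 0, 0], [0, 0, 0.07], 0.4],
    [[0, 0, 0], [0, 0, 0.07], 0.4],
    [[0, 0, 0], [0, 0, 0.04], 0.4],
    [[0, 0, 0], [0, 0, 0.03], 0.4],
    [[0, 0, 0], [0, 0, 0], 0.4],
  ],
)

```text
time_s: 45.4
tcp_pos: [0.5664, -0.1043, 0.0451]
ee_rot: [[-1.0, -0.001, -0.005], [-0.001, 1.0, -0.0], [0.005, -0.0, -1.0]]
wrist_force: [-0.4, 0.6, -0.5]
gripper_width: 0.398
gripper_force: 0.0
```

move_arm(
  series=[
    [[0, 0, 0], [0, 0, 0], 0.3],
    [[0, 0, 0], [0, 0, 0], 0.2],
    [[0, 0, 0], [0, 0, 0], 0.1],
    [[0, 0, 0], [0, 0, 0], 0],
    [[0, 0, 0], [0, 0, 0], 0],
    [[0, 0, 0], [0, 0, 0], 0],
  ],
)

```text
time_s: 46.0
tcp_pos: [0.5687, -0.1046, 0.0486]
ee_rot: [[-1.0, -0.0, 0.002], [-0.0, 1.0, -0.0], [-0.002, -0.0, -1.0]]
wrist_force: [-0.9, 0.0, 6.3]
gripper_width: 0.179
gripper_force: 30.0
```

move_arm(
  series=[
    [[0, 0, -0.757], [0, 0, 0], 0],
    [[0, 0, -0.757], [0, 0, 0], 0],
    [[0, 0, -0.757], [0, 0, 0], 0],
    [[0, 0, -0.757], [0, 0, 0], 0],
    [[0, 0, -0.757], [0, 0, 0], 0],
    [[0, 0, -0.757], [0, 0, 0], 0],
    [[0, 0, -0.757], [0, 0, 0], 0],
    [[0, 0, -0.757], [0, 0, 0], 0],
    [[0, 0, -0.757], [0, 0, 0], 0],
    [[0, 0, -0.757], [0, 0, 0], 0],
    [[0, 0, -0.757], [0, 0, 0], 0],
    [[0, 0, -0.757], [0, 0, 0], 0],
  ],
)

```text
time_s: 47.2
tcp_pos: [0.5685, -0.1044, 0.0486]
ee_rot: [[-0.613, -0.79, 0.002], [-0.79, 0.613, 0.0], [-0.001, -0.001, -1.0]]
wrist_force: [-0.6, 1.0, 6.4]
gripper_width: 0.179
gripper_force: 30.0
```

move_arm(
  series=[
    [[0, 0, 0], [0, 0, 0], 0],
    [[0, 0, 0], [0, 0, 0], 0],
  ],
)

```text
time_s: 47.4
tcp_pos: [0.5685, -0.1044, 0.0487]
ee_rot: [[-0.615, -0.789, 0.002], [-0.789, 0.615, 0.0], [-0.001, -0.001, -1.0]]
wrist_force: [-1.7, 1.6, 7.0]
gripper_width: 0.18
gripper_force: 30.0
```

move_arm(
  series=[
    [[0, 0, 0], [0, 0, 0], 0.2],
    [[0, 0, 0], [0, 0, 0], 0.35],
    [[0, 0, 0], [0, 0, 0], 0.35],
    [[0, 0, 0], [0, 0, -0.04], 0.4],
    [[0, 0, 0], [0, 0, -0.07], 0.4],
    [[0, 0, 0], [0, 0, 0], 0.4],
    [[0, 0, 0.91], [0, 0, 0], 0.4],
    [[0, 0, 0.91], [0, 0, 0], 0.4],
    [[0, 0, 0.91], [0, 0, 0], 0.4],
    [[0, 0, 0.91], [0, 0, 0], 0.4],
    [[0, 0, 0.91], [0, 0, 0], 0.4],
  ],
)

```text
time_s: 48.5
tcp_pos: [0.5675, -0.1047, 0.1018]
ee_rot: [[-0.901, -0.434, -0.001], [-0.434, 0.901, 0.0], [0.001, 0.001, -1.0]]
wrist_force: [-0.8, 0.1, 0.1]
gripper_width: 0.401
gripper_force: 0.0
```

move_arm(
  series=[
    [[0, 0, 0.91], [0, 0, 0], 0.4],
    [[0, 0, 0.91], [0, 0, 0], 0.4],
    [[0, 0, 0.91], [0, 0, 0], 0.4],
    [[0, 0, 0.91], [0, 0, 0], 0.4],
    [[0, 0, 0.91], [0, 0, 0], 0.4],
    [[0, 0, 0], [-0.0005, 0.063, 0], 0.4],
    [[0, 0, 0], [-0.0005, 0.063, 0], 0.4],
    [[0, 0, 0], [-0.0005, 0.063, 0], 0.4],
    [[0, 0, 0], [0, 0, 0], 0.4],
    [[0, 0, 0], [0, 0, 0], 0.4],
    [[0, 0, 0], [0, 0, 0], 0.4],
  ],
)

```text
time_s: 49.6
tcp_pos: [0.5685, -0.0107, 0.1022]
ee_rot: [[-1.0, 0.002, -0.001], [0.002, 1.0, -0.0], [0.001, -0.0, -1.0]]
wrist_force: [-0.4, 0.4, 0.1]
gripper_width: 0.401
gripper_force: 0.0
```

```bash
python3 - <<'E'
from h import *
s=r.sense();print(s['tcp_pos'])
to((.569,-.0100,.047),90)
E
```

```text
[ 0.56853563 -0.01071338  0.10217201]
turn units [-0.   -0.01 -0.02] shift BEFORE turn [-0.001   0.0014  0.1103] AFTER turn [-0.0009  0.0014  0.1103] j6 -105.4
```

move_arm(
  series=[
    [[0, 0, 0], [-0.001, 0.0014, 0.04], 0.4],
    [[0, 0, 0], [0, 0, 0.04], 0.4],
    [[0, 0, 0], [0, 0, 0.02], 0.4],
    [[0, 0, 0], [0, 0, 0.01], 0.4],
    [[0, 0, 0], [0, 0, 0], 0.4],
    [[0, 0, 0], [0, 0, 0], 0.3],
    [[0, 0, 0], [0, 0, 0], 0.2],
    [[0, 0, 0], [0, 0, 0], 0.1],
    [[0, 0, 0], [0, 0, 0], 0],
    [[0, 0, 0], [0, 0, 0], 0],
    [[0, 0, 0], [0, 0, 0], 0],
  ],
)

```text
time_s: 50.7
tcp_pos: [0.5696, -0.0094, 0.0481]
ee_rot: [[-1.0, 0.002, 0.001], [0.002, 1.0, -0.0], [-0.001, -0.0, -1.0]]
wrist_force: [0.1, -0.4, 3.0]
gripper_width: 0.182
gripper_force: 29.9
```

move_arm(
  series=[
    [[0, 0, -0.96], [0, 0, 0], 0],
    [[0, 0, -0.96], [0, 0, 0], 0],
    [[0, 0, -0.96], [0, 0, 0], 0],
    [[0, 0, -0.96], [0, 0, 0], 0],
    [[0, 0, -0.96], [0, 0, 0], 0],
    [[0, 0, -0.96], [0, 0, 0], 0],
    [[0, 0, -0.96], [0, 0, 0], 0],
    [[0, 0, -0.96], [0, 0, 0], 0],
  ],
)

```text
time_s: 51.5
tcp_pos: [0.5703, -0.009, 0.0482]
ee_rot: [[-0.718, -0.696, 0.002], [-0.696, 0.718, 0.001], [-0.002, -0.001, -1.0]]
wrist_force: [0.3, 1.5, 3.5]
gripper_width: 0.176
gripper_force: 29.9
```

move_arm(
  series=[
    [[0, 0, -0.96], [0, 0, 0], 0],
    [[0, 0, -0.96], [0, 0, 0], 0],
    [[0, 0, -0.96], [0, 0, 0], 0],
    [[0, 0, -0.96], [0, 0, 0], 0],
    [[0, 0, -0.96], [0, 0, 0], 0],
    [[0, 0, -0.96], [0, 0, 0], 0],
    [[0, 0, -0.96], [0, 0, 0], 0],
    [[0, 0, -0.96], [0, 0, 0], 0],
    [[0, 0, 0], [0, 0, 0], 0],
    [[0, 0, 0], [0, 0, 0], 0],
  ],
)

```text
time_s: 52.5
tcp_pos: [0.5696, -0.009, 0.0481]
ee_rot: [[-0.038, -0.999, 0.001], [-0.999, 0.038, 0.0], [-0.0, -0.001, -1.0]]
wrist_force: [-1.5, 2.5, 4.7]
gripper_width: 0.175
gripper_force: 29.9
```

move_arm(
  series=[
    [[0, 0, 0], [0, 0, 0], 0.2],
    [[0, 0, 0], [0, 0, 0], 0.35],
    [[0, 0, 0], [0, 0, 0], 0.35],
    [[0, 0, 0], [0, 0, -0.04], 0.4],
    [[0, 0, 0], [0, 0, -0.07], 0.4],
    [[0, 0, 0], [0, 0, 0], 0.4],
    [[0, 0, 0.96], [0, 0, 0], 0.4],
    [[0, 0, 0.96], [0, 0, 0], 0.4],
    [[0, 0, 0.96], [0, 0, 0], 0.4],
    [[0, 0, 0.96], [0, 0, 0], 0.4],
    [[0, 0, 0.96], [0, 0, 0], 0.4],
    [[0, 0, 0.96], [0, 0, 0], 0.4],
  ],
)

```text
time_s: 53.7
tcp_pos: [0.569, -0.0096, 0.1019]
ee_rot: [[-0.579, -0.815, -0.001], [-0.815, 0.579, -0.0], [0.001, 0.001, -1.0]]
wrist_force: [-0.2, -0.1, 0.2]
gripper_width: 0.402
gripper_force: 0.0
```

move_arm(
  series=[
    [[0, 0, 0.96], [0, 0, 0], 0.4],
    [[0, 0, 0.96], [0, 0, 0], 0.4],
    [[0, 0, 0.96], [0, 0, 0], 0.4],
    [[0, 0, 0.96], [0, 0, 0], 0.4],
    [[0, 0, 0.96], [0, 0, 0], 0.4],
    [[0, 0, 0.96], [0, 0, 0], 0.4],
    [[0, 0, 0.96], [0, 0, 0], 0.4],
    [[0, 0, 0.96], [0, 0, 0], 0.4],
    [[0, 0, 0.96], [0, 0, 0], 0.4],
    [[0, 0, 0.96], [0, 0, 0], 0.4],
    [[0, 0, 0], [0, 0, 0], 0.4],
  ],
)

```text
time_s: 54.8
tcp_pos: [0.569, -0.0096, 0.1019]
ee_rot: [[-1.0, 0.002, -0.001], [0.002, 1.0, -0.0], [0.001, -0.0, -1.0]]
wrist_force: [-0.1, 1.2, -0.4]
gripper_width: 0.403
gripper_force: 0.0
```

move_arm(
  series=[
    [[0, 0, 0], [-0.0005, 0.063, 0], 0.4],
    [[0, 0, 0], [-0.0005, 0.063, 0], 0.4],
    [[0, 0, 0], [-0.0005, 0.063, 0], 0.4],
    [[0, 0, 0], [0, 0, 0], 0.4],
    [[0, 0, 0], [0, 0, 0], 0.4],
    [[0, 0, 0], [0, 0, 0], 0.4],
  ],
)

```text
time_s: 55.4
tcp_pos: [0.57, 0.0844, 0.1022]
ee_rot: [[-1.0, 0.002, -0.001], [0.002, 1.0, -0.0], [0.001, -0.0, -1.0]]
wrist_force: [-0.5, -0.1, -0.1]
gripper_width: 0.398
gripper_force: 0.0
```

```bash
python3 - <<'E'
from h import *
s=r.sense();print(s['tcp_pos'])
to((.5708,.0858,.047),90)
E
```

```text
[0.56995859 0.084397   0.1022374 ]
turn units [-0.   -0.01 -0.02] shift BEFORE turn [-0.0018  0.0028  0.1105] AFTER turn [-0.0017  0.0028  0.1105] j6 -114.6
```

move_arm(
  series=[
    [[0, 0, 0], [-0.0018, 0.0025, 0.04], 0.4],
    [[0, 0, 0], [0, 0, 0.04], 0.4],
    [[0, 0, 0], [0, 0, 0.02], 0.4],
    [[0, 0, 0], [0, 0, 0.01], 0.4],
    [[0, 0, 0], [0, 0, 0], 0.4],
    [[0, 0, 0], [0, 0, 0], 0.3],
    [[0, 0, 0], [0, 0, 0], 0.2],
    [[0, 0, 0], [0, 0, 0], 0.1],
    [[0, 0, 0], [0, 0, 0], 0],
    [[0, 0, 0], [0, 0, 0], 0],
    [[0, 0, 0], [0, 0, 0], 0],
  ],
)

```text
time_s: 56.5
tcp_pos: [0.5715, 0.0859, 0.0482]
ee_rot: [[-1.0, 0.002, 0.001], [0.002, 1.0, -0.0], [-0.001, -0.0, -1.0]]
wrist_force: [-0.2, -3.9, 4.5]
gripper_width: 0.182
gripper_force: 29.9
```

move_arm(
  series=[
    [[0, 0, -0.984], [0, 0, 0], 0],
    [[0, 0, -0.984], [0, 0, 0], 0],
    [[0, 0, -0.984], [0, 0, 0], 0],
    [[0, 0, -0.984], [0, 0, 0], 0],
    [[0, 0, -0.984], [0, 0, 0], 0],
    [[0, 0, -0.984], [0, 0, 0], 0],
    [[0, 0, -0.984], [0, 0, 0], 0],
    [[0, 0, -0.984], [0, 0, 0], 0],
    [[0, 0, -0.984], [0, 0, 0], 0],
    [[0, 0, -0.984], [0, 0, 0], 0],
    [[0, 0, -0.984], [0, 0, 0], 0],
    [[0, 0, -0.984], [0, 0, 0], 0],
  ],
)

```text
time_s: 57.7
tcp_pos: [0.5717, 0.0865, 0.0482]
ee_rot: [[-0.378, -0.926, 0.001], [-0.926, 0.378, 0.0], [-0.001, -0.001, -1.0]]
wrist_force: [-1.0, -1.0, 4.3]
gripper_width: 0.18
gripper_force: 30.0
```

move_arm(
  series=[
    [[0, 0, -0.984], [0, 0, 0], 0],
    [[0, 0, -0.984], [0, 0, 0], 0],
    [[0, 0, -0.984], [0, 0, 0], 0],
    [[0, 0, -0.984], [0, 0, 0], 0],
    [[0, 0, -0.984], [0, 0, 0], 0],
    [[0, 0, -0.984], [0, 0, 0], 0],
    [[0, 0, -0.984], [0, 0, 0], 0],
    [[0, 0, -0.984], [0, 0, 0], 0],
    [[0, 0, -0.984], [0, 0, 0], 0],
    [[0, 0, -0.984], [0, 0, 0], 0],
    [[0, 0, -0.984], [0, 0, 0], 0],
    [[0, 0, -0.984], [0, 0, 0], 0],
  ],
)

```text
time_s: 58.9
tcp_pos: [0.5704, 0.0862, 0.0481]
ee_rot: [[0.712, -0.702, -0.001], [-0.702, -0.712, -0.0], [-0.001, 0.001, -1.0]]
wrist_force: [-2.8, -1.9, 5.5]
gripper_width: 0.184
gripper_force: 30.0
```

move_arm(
  series=[
    [[0, 0, -0.984], [0, 0, 0], 0],
    [[0, 0, 0], [0, 0, 0], 0],
    [[0, 0, 0], [0, 0, 0], 0],
  ],
)

```text
time_s: 59.2
tcp_pos: [0.5704, 0.0862, 0.0482]
ee_rot: [[0.776, -0.631, -0.002], [-0.631, -0.776, -0.001], [-0.001, 0.002, -1.0]]
wrist_force: [-2.3, -0.8, 6.9]
gripper_width: 0.183
gripper_force: 30.0
```

move_arm(
  series=[
    [[0, 0, 0], [0, 0, 0], 0.2],
    [[0, 0, 0], [0, 0, 0], 0.35],
    [[0, 0, 0], [0, 0, 0], 0.35],
    [[0, 0, 0], [0, 0, -0.04], 0.4],
    [[0, 0, 0], [0, 0, -0.08], 0.4],
    [[0, 0, 0], [0, 0, -0.08], 0.4],
    [[0, 0, 0], [0, 0, -0.08], 0.4],
    [[0, 0, 0], [0, 0, -0.055], 0.4],
    [[0, 0, 0.984], [0, 0, 0], 0.4],
    [[0, 0, 0.984], [0, 0, 0], 0.4],
    [[0, 0, 0.984], [0, 0, 0], 0.4],
    [[0, 0, 0.984], [0, 0, 0], 0.4],
  ],
)

```text
time_s: 60.4
tcp_pos: [0.5711, 0.0866, 0.2148]
ee_rot: [[0.47, -0.882, 0.0], [-0.882, -0.47, 0.001], [-0.0, -0.0, -1.0]]
wrist_force: [0.5, -0.3, -0.2]
gripper_width: 0.401
gripper_force: 0.0
```

move_arm(
  series=[
    [[0, 0, 0.984], [0, 0, 0], 0.4],
    [[0, 0, 0.984], [0, 0, 0], 0.4],
    [[0, 0, 0.984], [0, 0, 0], 0.4],
    [[0, 0, 0.984], [0, 0, 0], 0.4],
    [[0, 0, 0.984], [0, 0, 0], 0.4],
    [[0, 0, 0.984], [0, 0, 0], 0.4],
    [[0, 0, 0.984], [0, 0, 0], 0.4],
    [[0, 0, 0.984], [0, 0, 0], 0.4],
    [[0, 0, 0.984], [0, 0, 0], 0.4],
    [[0, 0, 0.984], [0, 0, 0], 0.4],
    [[0, 0, 0.984], [0, 0, 0], 0.4],
    [[0, 0, 0.984], [0, 0, 0], 0.4],
  ],
)

```text
time_s: 61.6
tcp_pos: [0.5712, 0.0866, 0.2147]
ee_rot: [[-0.637, -0.771, -0.0], [-0.771, 0.637, 0.0], [-0.0, 0.0, -1.0]]
wrist_force: [-0.1, -0.3, 1.7]
gripper_width: 0.399
gripper_force: 0.0
```

move_arm(
  series=[
    [[0, 0, 0.984], [0, 0, 0], 0.4],
    [[0, 0, 0.984], [0, 0, 0], 0.4],
    [[0, 0, 0.984], [0, 0, 0], 0.4],
    [[0, 0, 0.984], [0, 0, 0], 0.4],
    [[0, 0, 0.984], [0, 0, 0], 0.4],
    [[0, 0, 0.984], [0, 0, 0], 0.4],
    [[0, 0, 0.984], [0, 0, 0], 0.4],
    [[0, 0, 0.984], [0, 0, 0], 0.4],
    [[0, 0, 0.984], [0, 0, 0], 0.4],
    [[0, 0, 0], [-0.08, -0.046, 0], 0.4],
    [[0, 0, 0], [-0.08, -0.046, 0], 0.4],
    [[0, 0, 0], [0, 0, 0], 0.4],
  ],
)

```text
time_s: 62.8
tcp_pos: [0.6543, 0.0382, 0.2128]
ee_rot: [[-1.0, 0.005, -0.0], [0.005, 1.0, -0.001], [0.0, -0.001, -1.0]]
wrist_force: [-0.6, -0.3, -1.4]
gripper_width: 0.399
gripper_force: 0.0
```

move_arm(
  series=[
    [[0, 0, 0], [0, 0, 0], 0.4],
    [[0, 0, 0], [0, 0, 0], 0.4],
  ],
)

```text
time_s: 63.0
tcp_pos: [0.6505, 0.0405, 0.2147]
ee_rot: [[-1.0, 0.002, -0.001], [0.002, 1.0, 0.0], [0.001, 0.0, -1.0]]
wrist_force: [0.9, 0.2, 0.2]
gripper_width: 0.399
gripper_force: 0.0
```

```bash
python3 - <<'E'
from h import *
s=r.sense();print(s['tcp_pos'])
caps(True)
E
```

```text
[0.65048767 0.04052901 0.21471841]
0 [(451, np.float64(128.34), np.float64(-1.2), np.float64(124.75), np.float64(131.25))]
1 [(401, np.float64(117.79), np.float64(-1.3), np.float64(114.25), np.float64(120.5)), (241, np.float64(148.2), np.float64(0.1), np.float64(146.25), np.float64(150.0))]
2 [(379, np.float64(129.68), np.float64(-0.9), np.float64(125.75), np.float64(132.25)), (373, np.float64(148.02), np.float64(4.2), np.float64(145.0), np.float64(150.0))]
3 [(373, np.float64(116.16), np.float64(-1.5), np.float64(112.75), np.float64(118.75)), (175, np.float64(137.63), np.float64(7.4), np.float64(134.25), np.float64(142.5))]
caps local x mm [128.61, 148.0, 147.76, 137.87] rel to cap3 [-9.26, 10.13, 9.89, 0.0] 63.05
```

move_arm(
  series=[
    [[0, 0, 0], [0.0412, -0.0725, 0], 0.4],
    [[0, 0, 0], [0.0412, -0.0725, 0], 0.4],
    [[0, 0, 0], [0.0412, -0.0725, 0], 0.4],
    [[0, 0, 0], [0.0412, -0.0725, 0], 0.4],
    [[0, 0, 0], [0, 0, 0.06], 0.4],
    [[0, 0, 0], [0, 0, 0.07], 0.4],
    [[0, 0, 0], [0, 0, 0.07], 0.4],
    [[0, 0, 0], [0, 0, 0.03], 0.4],
  ],
)

```text
time_s: 63.85
tcp_pos: [0.5657, -0.104, 0.0976]
ee_rot: [[-1.0, 0.002, -0.004], [0.002, 1.0, 0.001], [0.004, 0.001, -1.0]]
wrist_force: [0.5, 0.4, -0.6]
gripper_width: 0.4
gripper_force: 0.0
```

move_arm(
  series=[
    [[0, 0, -0.907], [0, 0, 0], 0.4],
    [[0, 0, -0.907], [0, 0, 0], 0.4],
    [[0, 0, -0.907], [0, 0, 0], 0.4],
    [[0, 0, -0.907], [0, 0, 0], 0.4],
    [[0, 0, -0.907], [0, 0, 0], 0.4],
    [[0, 0, -0.907], [0, 0, 0], 0.4],
    [[0, 0, -0.907], [0, 0, 0], 0.4],
    [[0, 0, -0.907], [0, 0, 0], 0.4],
    [[0, 0, -0.907], [0, 0, 0], 0.4],
    [[0, 0, -0.907], [0, 0, 0], 0.4],
    [[0, 0, 0], [0, 0, 0], 0.4],
    [[0, 0, 0], [0, 0, 0], 0.4],
  ],
)

```text
time_s: 65.05
tcp_pos: [0.5682, -0.1041, 0.1007]
ee_rot: [[-0.618, -0.786, 0.001], [-0.786, 0.618, 0.0], [-0.001, -0.001, -1.0]]
wrist_force: [-0.5, -0.5, 0.0]
gripper_width: 0.4
gripper_force: 0.0
```

```bash
python3 - <<'E'
from h import *
s=r.sense();print(s['tcp_pos'])
to((.568,-.1046,.047),142)
E
```

```text
[ 0.5682375  -0.10409805  0.10066598]
turn units [-0.01  0.01 -0.03] shift BEFORE turn [ 0.0012 -0.0002  0.1073] AFTER turn [ 0.0011 -0.0002  0.1073] j6 -43.9
```

move_arm(
  series=[
    [[0, 0, 0], [0.001, 0, 0.04], 0.4],
    [[0, 0, 0], [0, 0, 0.04], 0.4],
    [[0, 0, 0], [0, 0, 0.02], 0.4],
    [[0, 0, 0], [0, 0, 0.007], 0.4],
    [[0, 0, 0], [0, 0, 0], 0.4],
    [[0, 0, 0], [0, 0, 0], 0.3],
    [[0, 0, 0], [0, 0, 0], 0.2],
    [[0, 0, 0], [0, 0, 0], 0.1],
    [[0, 0, 0], [0, 0, 0], 0],
    [[0, 0, 0], [0, 0, 0], 0],
    [[0, 0, 0], [0, 0, 0], 0],
  ],
)

```text
time_s: 66.15
tcp_pos: [0.5683, -0.1049, 0.0471]
ee_rot: [[-0.617, -0.787, 0.001], [-0.787, 0.617, 0.0], [-0.0, -0.0, -1.0]]
wrist_force: [-1.1, 2.5, 3.9]
gripper_width: 0.182
gripper_force: 30.0
```

move_arm(
  series=[
    [[0, 0, 0.655], [0, 0, 0], 0],
    [[0, 0, 0.655], [0, 0, 0], 0],
    [[0, 0, 0.655], [0, 0, 0], 0],
    [[0, 0, 0.655], [0, 0, 0], 0],
    [[0, 0, 0], [0, 0, 0], 0],
    [[0, 0, 0], [0, 0, 0], 0],
  ],
)

```text
time_s: 66.75
tcp_pos: [0.569, -0.1048, 0.0471]
ee_rot: [[-0.799, -0.601, 0.002], [-0.601, 0.799, 0.0], [-0.002, -0.001, -1.0]]
wrist_force: [-0.3, 2.3, 2.7]
gripper_width: 0.18
gripper_force: 30.0
```

move_arm(
  series=[
    [[0, 0, 0], [0, 0, 0], 0.2],
    [[0, 0, 0], [0, 0, 0], 0.35],
    [[0, 0, 0], [0, 0, 0], 0.35],
    [[0, 0, 0], [0, 0, -0.04], 0.4],
    [[0, 0, 0], [0, 0, -0.07], 0.4],
    [[0, 0, 0], [0, 0, 0], 0.4],
    [[0, 0, 0], [-0.0388, 0.0501, 0], 0.4],
    [[0, 0, 0], [-0.0388, 0.0501, 0], 0.4],
    [[0, 0, 0], [-0.0388, 0.0501, 0], 0.4],
  ],
)

```text
time_s: 67.65
tcp_pos: [0.569, -0.0095, 0.101]
ee_rot: [[-0.801, -0.599, -0.001], [-0.599, 0.801, -0.0], [0.001, 0.0, -1.0]]
wrist_force: [0.6, -0.3, -0.1]
gripper_width: 0.401
gripper_force: 0.0
```

move_arm(
  series=[
    [[0, 0, -0.89], [0, 0, 0], 0.4],
    [[0, 0, -0.89], [0, 0, 0], 0.4],
    [[0, 0, -0.89], [0, 0, 0], 0.4],
    [[0, 0, -0.89], [0, 0, 0], 0.4],
    [[0, 0, -0.89], [0, 0, 0], 0.4],
    [[0, 0, -0.89], [0, 0, 0], 0.4],
    [[0, 0, -0.89], [0, 0, 0], 0.4],
    [[0, 0, -0.89], [0, 0, 0], 0.4],
    [[0, 0, -0.89], [0, 0, 0], 0.4],
    [[0, 0, -0.89], [0, 0, 0], 0.4],
    [[0, 0, 0], [0, 0, 0], 0.4],
    [[0, 0, 0], [0, 0, 0], 0.4],
  ],
)

```text
time_s: 68.85
tcp_pos: [0.5693, -0.0102, 0.1011]
ee_rot: [[-0.04, -0.999, -0.001], [-0.999, 0.04, -0.0], [0.0, 0.001, -1.0]]
wrist_force: [0.2, 0.3, 0.5]
gripper_width: 0.4
gripper_force: 0.0
```

```bash
python3 - <<'E'
from h import *
s=r.sense();print(s['tcp_pos'])
to((.5692,-.0096,.047),178)
E
```

```text
[ 0.56925161 -0.01023423  0.10109305]
turn units [ 0.01 -0.   -0.05] shift BEFORE turn [-1.300e-03  1.000e-04  1.082e-01] AFTER turn [-1.300e-03  1.000e-04  1.082e-01] j6 -17.5
```

Next: grip cam1 and turn it 184° CCW, which is 32.1 units.

move_arm(
  series=[
    [[0, 0, 0], [-0.001, 0, 0.04], 0.4],
    [[0, 0, 0], [0, 0, 0.04], 0.4],
    [[0, 0, 0], [0, 0, 0.02], 0.4],
    [[0, 0, 0], [0, 0, 0.008], 0.4],
    [[0, 0, 0], [0, 0, 0], 0.4],
    [[0, 0, 0], [0, 0, 0], 0.3],
    [[0, 0, 0], [0, 0, 0], 0.2],
    [[0, 0, 0], [0, 0, 0], 0.1],
    [[0, 0, 0], [0, 0, 0], 0],
    [[0, 0, 0], [0, 0, 0], 0],
    [[0, 0, 0], [0, 0, 0], 0],
  ],
)

```text
time_s: 69.95
tcp_pos: [0.5698, -0.0095, 0.0482]
ee_rot: [[-0.037, -0.999, 0.001], [-0.999, 0.037, 0.0], [-0.0, -0.001, -1.0]]
wrist_force: [-2.3, 0.6, 4.1]
gripper_width: 0.181
gripper_force: 30.0
```

move_arm(
  series=[
    [[0, 0, -0.973], [0, 0, 0], 0],
    [[0, 0, -0.973], [0, 0, 0], 0],
    [[0, 0, -0.973], [0, 0, 0], 0],
    [[0, 0, -0.973], [0, 0, 0], 0],
    [[0, 0, -0.973], [0, 0, 0], 0],
    [[0, 0, -0.973], [0, 0, 0], 0],
    [[0, 0, -0.973], [0, 0, 0], 0],
    [[0, 0, -0.973], [0, 0, 0], 0],
    [[0, 0, -0.973], [0, 0, 0], 0],
    [[0, 0, -0.973], [0, 0, 0], 0],
    [[0, 0, -0.973], [0, 0, 0], 0],
  ],
)

```text
time_s: 71.05
tcp_pos: [0.5695, -0.0102, 0.0482]
ee_rot: [[0.86, -0.509, -0.0], [-0.509, -0.86, -0.001], [0.0, 0.001, -1.0]]
wrist_force: [-3.1, -2.6, 4.2]
gripper_width: 0.181
gripper_force: 30.0
```

move_arm(
  series=[
    [[0, 0, -0.973], [0, 0, 0], 0],
    [[0, 0, -0.973], [0, 0, 0], 0],
    [[0, 0, -0.973], [0, 0, 0], 0],
    [[0, 0, -0.973], [0, 0, 0], 0],
    [[0, 0, -0.973], [0, 0, 0], 0],
    [[0, 0, -0.973], [0, 0, 0], 0],
    [[0, 0, -0.973], [0, 0, 0], 0],
    [[0, 0, -0.973], [0, 0, 0], 0],
    [[0, 0, -0.973], [0, 0, 0], 0],
    [[0, 0, -0.973], [0, 0, 0], 0],
    [[0, 0, -0.973], [0, 0, 0], 0],
  ],
)

```text
time_s: 72.15
tcp_pos: [0.5696, -0.0104, 0.0482]
ee_rot: [[0.86, 0.511, -0.0], [0.511, -0.86, -0.001], [-0.001, 0.001, -1.0]]
wrist_force: [-1.0, -2.9, 5.0]
gripper_width: 0.183
gripper_force: 30.0
```

move_arm(
  series=[
    [[0, 0, -0.973], [0, 0, 0], 0],
    [[0, 0, -0.973], [0, 0, 0], 0],
    [[0, 0, -0.973], [0, 0, 0], 0],
    [[0, 0, -0.973], [0, 0, 0], 0],
    [[0, 0, -0.973], [0, 0, 0], 0],
    [[0, 0, -0.973], [0, 0, 0], 0],
    [[0, 0, -0.973], [0, 0, 0], 0],
    [[0, 0, -0.973], [0, 0, 0], 0],
    [[0, 0, -0.973], [0, 0, 0], 0],
    [[0, 0, -0.973], [0, 0, 0], 0],
    [[0, 0, -0.973], [0, 0, 0], 0],
    [[0, 0, 0], [0, 0, 0], 0],
  ],
)

```text
time_s: 73.35
tcp_pos: [0.5696, -0.01, 0.0482]
ee_rot: [[-0.032, 0.999, -0.0], [0.999, 0.032, -0.001], [-0.001, -0.0, -1.0]]
wrist_force: [-0.7, -1.6, 5.9]
gripper_width: 0.185
gripper_force: 30.0
```

move_arm(
  series=[
    [[0, 0, 0], [0, 0, 0], 0.2],
    [[0, 0, 0], [0, 0, 0], 0.35],
    [[0, 0, 0], [0, 0, 0], 0.35],
    [[0, 0, 0], [0, 0, -0.04], 0.4],
    [[0, 0, 0], [0, 0, -0.08], 0.4],
    [[0, 0, 0], [0, 0, -0.08], 0.4],
    [[0, 0, 0], [0, 0, -0.08], 0.4],
    [[0, 0, 0], [0, 0, -0.055], 0.4],
    [[0, 0, 0.945], [0, 0, 0], 0.4],
    [[0, 0, 0.945], [0, 0, 0], 0.4],
    [[0, 0, 0.945], [0, 0, 0], 0.4],
    [[0, 0, 0.945], [0, 0, 0], 0.4],
  ],
)

```text
time_s: 74.55
tcp_pos: [0.5695, -0.0094, 0.2148]
ee_rot: [[0.344, 0.939, -0.0], [0.939, -0.344, 0.0], [0.0, -0.0, -1.0]]
wrist_force: [-0.5, 0.0, -0.4]
gripper_width: 0.4
gripper_force: 0.0
```

move_arm(
  series=[
    [[0, 0, 0.945], [0, 0, 0], 0.4],
    [[0, 0, 0.945], [0, 0, 0], 0.4],
    [[0, 0, 0.945], [0, 0, 0], 0.4],
    [[0, 0, 0.945], [0, 0, 0], 0.4],
    [[0, 0, 0.945], [0, 0, 0], 0.4],
    [[0, 0, 0.945], [0, 0, 0], 0.4],
    [[0, 0, 0.945], [0, 0, 0], 0.4],
    [[0, 0, 0.945], [0, 0, 0], 0.4],
    [[0, 0, 0.945], [0, 0, 0], 0.4],
    [[0, 0, 0.945], [0, 0, 0], 0.4],
    [[0, 0, 0.945], [0, 0, 0], 0.4],
    [[0, 0, 0.945], [0, 0, 0], 0.4],
  ],
)

```text
time_s: 75.75
tcp_pos: [0.5695, -0.0093, 0.2146]
ee_rot: [[0.996, 0.086, -0.0], [0.086, -0.996, 0.0], [-0.0, -0.0, -1.0]]
wrist_force: [-0.1, -0.4, 0.6]
gripper_width: 0.402
gripper_force: 0.0
```

move_arm(
  series=[
    [[0, 0, 0.945], [0, 0, 0], 0.4],
    [[0, 0, 0], [0, -0.05, 0], 0.4],
    [[0, 0, 0], [0, -0.05, 0], 0.4],
    [[0, 0, 0], [0, 0, 0], 0.4],
    [[0, 0, 0], [0, 0, 0], 0.4],
    [[0, 0, 0], [0, 0, 0], 0.4],
  ],
)

```text
time_s: 76.35
tcp_pos: [0.5697, 0.04, 0.2148]
ee_rot: [[1.0, -0.005, -0.001], [-0.005, -1.0, -0.0], [-0.001, 0.0, -1.0]]
wrist_force: [-0.4, -1.0, -0.3]
gripper_width: 0.402
gripper_force: 0.0
```

```bash
python3 - <<'E'
from h import *
s=r.sense();print(s['tcp_pos'],np.round(s['joints'],1))
caps(True)
c=r.capture('wrist');cv2.imwrite('pics/w10.png',cv2.resize(c['img'],(784,588),interpolation=cv2.INTER_CUBIC)[:,:,::-1])
E
```

```text
[0.56968518 0.04002687 0.21481127] [ 20.3  17.1  -8.   -0.  -64.9  69.5]
0 [(447, np.float64(128.71), np.float64(-1.1), np.float64(126.0), np.float64(131.75))]
1 [(398, np.float64(129.03), np.float64(-1.3), np.float64(126.25), np.float64(131.5))]
2 [(442, np.float64(129.25), np.float64(-1.6), np.float64(126.5), np.float64(132.0))]
3 [(62, np.float64(101.94), np.float64(-6.6), np.float64(101.25), np.float64(103.0)), (426, np.float64(115.73), np.float64(-1.4), np.float64(113.25), np.float64(118.5)), (217, np.float64(141.19), np.float64(7.0), np.float64(138.0), np.float64(145.25))]
caps local x mm [128.79, 129.06, 129.32, 141.33] rel to cap3 [-12.54, -12.27, -12.01, 0.0] 76.4
```

View pics/w10.png

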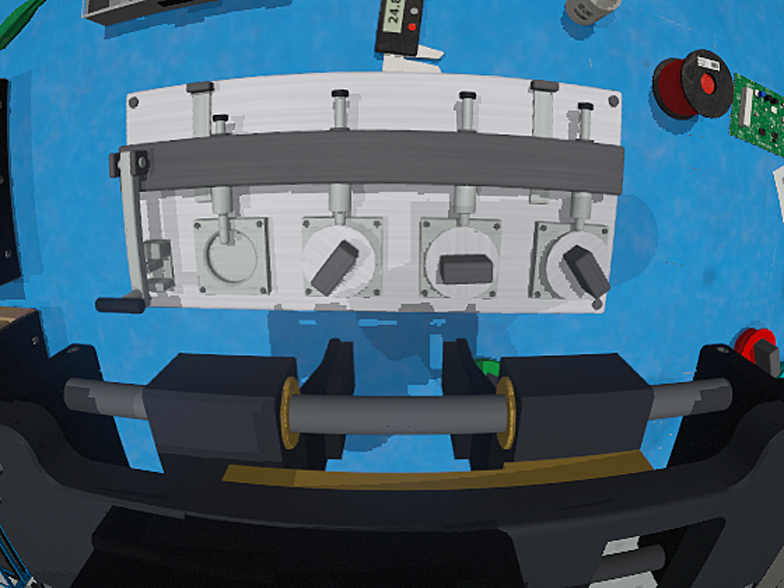

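All three caps now stand at nearly the same full push-back: local x of 128.7, 129.0 and 129.3 mm, against 115.7 mm for the free one. Cam0's phase is the least certain, so I'll grip it with the camera on the carriage side and watch its cap while turning a little each way.

move_arm(
  series=[
    [[0, 0, 0], [-0.001, 0.0723, 0], 0.4],
    [[0, 0, 0], [-0.001, 0.0723, 0], 0.4],
    [[0, 0, 0], [-0.001, 0.0723, 0], 0.4],
    [[0, 0, 0], [0, 0.0723, 0], 0.4],
    [[0, 0, -0.923], [0, 0, 0], 0.4],
    [[0, 0, -0.923], [0, 0, 0], 0.4],
    [[0, 0, -0.923], [0, 0, 0], 0.4],
    [[0, 0, -0.923], [0, 0, 0], 0.4],
    [[0, 0, -0.923], [0, 0, 0], 0.4],
    [[0, 0, -0.923], [0, 0, 0], 0.4],
    [[0, 0, -0.923], [0, 0, 0], 0.4],
  ],
)

```text
time_s: 77.55
tcp_pos: [0.5675, -0.1048, 0.215]
ee_rot: [[0.799, 0.601, -0.0], [0.601, -0.799, -0.0], [-0.0, -0.0, -1.0]]
wrist_force: [-0.1, 0.3, -0.4]
gripper_width: 0.396
gripper_force: 0.0
```

move_arm(
  series=[
    [[0, 0, 0], [0, 0, 0.06], 0.4],
    [[0, 0, 0], [0, 0, 0.07], 0.4],
    [[0, 0, 0], [0, 0, 0.07], 0.4],
    [[0, 0, 0], [0, 0, 0.03], 0.4],
    [[0, 0, 0], [0, 0, 0], 0.4],
    [[0, 0, 0], [0, 0, 0], 0.4],
  ],
)

```text
time_s: 78.15
tcp_pos: [0.5683, -0.1047, 0.1006]
ee_rot: [[0.801, 0.599, 0.001], [0.599, -0.801, -0.0], [0.0, 0.001, -1.0]]
wrist_force: [-0.5, 0.0, 1.0]
gripper_width: 0.399
gripper_force: 0.0
```

```bash
python3 - <<'E'
from h import *
s=r.sense();print(s['tcp_pos'])
to((.5685,-.1046,.047),307)
E
```

```text
[ 0.56825155 -0.10465104  0.10060101]
turn units [ 0.01 -0.   -0.04] shift BEFORE turn [4.000e-04 1.000e-04 1.072e-01] AFTER turn [0.0005 0.0002 0.1072] j6 121.1
```

move_arm(
  series=[
    [[0, 0, 0], [0, 0, 0.04], 0.4],
    [[0, 0, 0], [0, 0, 0.04], 0.4],
    [[0, 0, 0], [0, 0, 0.02], 0.4],
    [[0, 0, 0], [0, 0, 0.007], 0.4],
    [[0, 0, 0], [0, 0, 0], 0.4],
    [[0, 0, 0], [0, 0, 0], 0.3],
    [[0, 0, 0], [0, 0, 0], 0.2],
    [[0, 0, 0], [0, 0, 0], 0.1],
    [[0, 0, 0], [0, 0, 0], 0],
    [[0, 0, 0], [0, 0, 0], 0],
    [[0, 0, 0], [0, 0, 0], 0],
  ],
)

```text
time_s: 79.25
tcp_pos: [0.5681, -0.1042, 0.0472]
ee_rot: [[0.801, 0.599, 0.001], [0.599, -0.801, -0.0], [0.001, 0.001, -1.0]]
wrist_force: [-1.2, -0.8, 4.4]
gripper_width: 0.182
gripper_force: 30.0
```

move_arm(
  series=[
    [[0, 0, -0.7], [0, 0, 0], 0],
    [[0, 0, -0.7], [0, 0, 0], 0],
    [[0, 0, -0.7], [0, 0, 0], 0],
    [[0, 0, -0.7], [0, 0, 0], 0],
    [[0, 0, -0.7], [0, 0, 0], 0],
    [[0, 0, -0.7], [0, 0, 0], 0],
    [[0, 0, -0.7], [0, 0, 0], 0],
    [[0, 0, -0.7], [0, 0, 0], 0],
    [[0, 0, -0.7], [0, 0, 0], 0],
    [[0, 0, -0.7], [0, 0, 0], 0],
    [[0, 0, 0], [0, 0, 0], 0],
  ],
)

```text
time_s: 80.35
tcp_pos: [0.5682, -0.1041, 0.0472]
ee_rot: [[0.226, 0.974, 0.001], [0.974, -0.226, -0.0], [0.0, 0.001, -1.0]]
wrist_force: [0.2, 0.4, 4.8]
gripper_width: 0.183
gripper_force: 30.0
```

```bash
python3 - <<'E'
from h import *
print(r.sense()['ee_rot'][:,1].round(3)); caps(True)
E
```

```text
[ 0.974 -0.226  0.001]
0 [(634, np.float64(127.53), np.float64(-1.2), np.float64(121.5), np.float64(132.25))]
1 [(627, np.float64(129.83), np.float64(-1.4), np.float64(123.75), np.float64(134.5))]
2 [(9020, np.float64(122.38), np.float64(0.0), np.float64(95.0), np.float64(150.0))]
3 [(9020, np.float64(122.38), np.float64(0.0), np.float64(95.0), np.float64(150.0))]
caps local x mm [128.2, 130.47, 122.12, 122.12] rel to cap3 [6.08, 8.35, 0.0, 0.0] 80.4
```

move_arm(
  series=[
    [[0, 0, 0.7], [0, 0, 0], 0],
    [[0, 0, 0.7], [0, 0, 0], 0],
    [[0, 0, 0.7], [0, 0, 0], 0],
    [[0, 0, 0.7], [0, 0, 0], 0],
    [[0, 0, 0.7], [0, 0, 0], 0],
    [[0, 0, 0.7], [0, 0, 0], 0],
    [[0, 0, 0.7], [0, 0, 0], 0],
    [[0, 0, 0.7], [0, 0, 0], 0],
    [[0, 0, 0.7], [0, 0, 0], 0],
    [[0, 0, 0.7], [0, 0, 0], 0],
    [[0, 0, 0], [0, 0, 0], 0],
  ],
)

```text
time_s: 81.5
tcp_pos: [0.5675, -0.1042, 0.0472]
ee_rot: [[0.802, 0.597, -0.001], [0.597, -0.802, -0.0], [-0.001, -0.0, -1.0]]
wrist_force: [-2.3, 1.5, 6.9]
gripper_width: 0.184
gripper_force: 30.0
```

```bash
python3 - <<'E'
from h import *
print(r.sense()['ee_rot'][:,1].round(3)); caps(True)
E
```

```text
[ 0.597 -0.802 -0.   ]
0 [(542, np.float64(127.47), np.float64(-1.2), np.float64(122.75), np.float64(131.25))]
1 [(7067, np.float64(128.11), np.float64(0.6), np.float64(99.5), np.float64(150.0))]
2 [(9020, np.float64(122.38), np.float64(0.0), np.float64(95.0), np.float64(150.0))]
3 [(9020, np.float64(122.38), np.float64(0.0), np.float64(95.0), np.float64(150.0))]
caps local x mm [127.77, 127.88, 122.12, 122.12] rel to cap3 [5.65, 5.76, 0.0, 0.0] 81.55
```

move_arm(
  series=[
    [[0, 0, 0.7], [0, 0, 0], 0],
    [[0, 0, 0.7], [0, 0, 0], 0],
    [[0, 0, 0.7], [0, 0, 0], 0],
    [[0, 0, 0.7], [0, 0, 0], 0],
    [[0, 0, 0.7], [0, 0, 0], 0],
    [[0, 0, 0.7], [0, 0, 0], 0],
    [[0, 0, 0.7], [0, 0, 0], 0],
    [[0, 0, 0.7], [0, 0, 0], 0],
    [[0, 0, 0.7], [0, 0, 0], 0],
    [[0, 0, 0.7], [0, 0, 0], 0],
    [[0, 0, 0], [0, 0, 0], 0],
  ],
)

```text
time_s: 82.65
tcp_pos: [0.5679, -0.1046, 0.0472]
ee_rot: [[0.998, -0.06, 0.0], [-0.06, -0.998, -0.001], [0.0, 0.001, -1.0]]
wrist_force: [-2.2, -1.8, 4.7]
gripper_width: 0.18
gripper_force: 30.0
```

```bash
python3 - <<'E'
from h import *
print(r.sense()['ee_rot'][:,1].round(3)); caps(True)
E
```

```text
[-0.06  -0.998  0.001]
0 [(506, np.float64(126.03), np.float64(-1.5), np.float64(122.5), np.float64(129.0)), (1158, np.float64(146.33), np.float64(-0.3), np.float64(142.5), np.float64(150.0))]
1 [(589, np.float64(128.65), np.float64(-1.7), np.float64(124.75), np.float64(132.25))]
2 [(1777, np.float64(129.06), np.float64(4.6), np.float64(97.0), np.float64(150.0)), (98, np.float64(102.36), np.float64(-6.6), np.float64(100.5), np.float64(106.5)), (82, np.float64(114.82), np.float64(-6.7), np.float64(107.75), np.float64(120.0))]
3 [(9020, np.float64(122.38), np.float64(0.0), np.float64(95.0), np.float64(150.0))]
caps local x mm [146.31, 128.88, 129.28, 122.12] rel to cap3 [24.19, 6.76, 7.16, 0.0] 82.7
```

Cap0 relative to cap1 reads −2.3 mm at +40° and −2.6 mm at −40°. The peak is therefore about 2° CCW of centre, so I'll turn back there and release.

move_arm(
  series=[
    [[0, 0, -0.735], [0, 0, 0], 0],
    [[0, 0, -0.735], [0, 0, 0], 0],
    [[0, 0, -0.735], [0, 0, 0], 0],
    [[0, 0, -0.735], [0, 0, 0], 0],
    [[0, 0, -0.735], [0, 0, 0], 0],
    [[0, 0, -0.735], [0, 0, 0], 0],
    [[0, 0, -0.735], [0, 0, 0], 0],
    [[0, 0, -0.735], [0, 0, 0], 0],
    [[0, 0, -0.735], [0, 0, 0], 0],
    [[0, 0, -0.735], [0, 0, 0], 0],
    [[0, 0, 0], [0, 0, 0], 0],
  ],
)

```text
time_s: 83.8
tcp_pos: [0.5688, -0.1043, 0.0472]
ee_rot: [[0.78, 0.626, 0.002], [0.626, -0.78, -0.0], [0.002, 0.002, -1.0]]
wrist_force: [0.9, -0.5, 4.8]
gripper_width: 0.183
gripper_force: 30.0
```

move_arm(
  series=[
    [[0, 0, 0], [0, 0, 0], 0.2],
    [[0, 0, 0], [0, 0, 0], 0.35],
    [[0, 0, 0], [0, 0, 0], 0.35],
    [[0, 0, 0], [0, 0, -0.04], 0.4],
    [[0, 0, 0], [0, 0, -0.08], 0.4],
    [[0, 0, 0], [0, 0, -0.08], 0.4],
    [[0, 0, 0], [0, 0, -0.08], 0.4],
    [[0, 0, 0], [0, 0, -0.055], 0.4],
  ],
)

```text
time_s: 84.6
tcp_pos: [0.568, -0.1041, 0.2166]
ee_rot: [[0.78, 0.626, 0.002], [0.626, -0.78, -0.0], [0.002, 0.001, -1.0]]
wrist_force: [2.0, -0.0, 0.3]
gripper_width: 0.399
gripper_force: 0.0
```

move_arm(
  series=[
    [[0, 0, 0.96], [0, 0, 0], 0.4],
    [[0, 0, 0.96], [0, 0, 0], 0.4],
    [[0, 0, 0.96], [0, 0, 0], 0.4],
    [[0, 0, 0.96], [0, 0, 0], 0.4],
    [[0, 0, 0.96], [0, 0, 0], 0.4],
    [[0, 0, 0.96], [0, 0, 0], 0.4],
    [[0, 0, 0.96], [0, 0, 0], 0.4],
    [[0, 0, 0], [0, -0.095, 0], 0.4],
    [[0, 0, 0], [0, -0.095, 0], 0.4],
    [[0, 0, 0], [0, -0.095, 0], 0.4],
    [[0, 0, 0], [0, 0, 0], 0.4],
    [[0, 0, 0], [0, 0, 0], 0.4],
  ],
)

```text
time_s: 85.8
tcp_pos: [0.5664, 0.0394, 0.2134]
ee_rot: [[1.0, 0.007, -0.002], [0.007, -1.0, -0.0], [-0.002, 0.0, -1.0]]
wrist_force: [-0.1, -0.3, 0.6]
gripper_width: 0.398
gripper_force: 0.0
```

move_arm(
  series=[
    [[0, 0, 0], [0, 0, 0], 0.4],
    [[0, 0, 0], [0, 0, 0], 0.4],
  ],
)

```text
time_s: 86.0
tcp_pos: [0.5668, 0.0372, 0.2138]
ee_rot: [[1.0, 0.003, -0.001], [0.003, -1.0, -0.0], [-0.001, 0.0, -1.0]]
wrist_force: [-0.6, -0.4, -0.1]
gripper_width: 0.4
gripper_force: 0.0
```

```bash
python3 - <<'E'
from h import *
s=r.sense();print(s['tcp_pos'],s['time_s'])
caps(True)
c=r.capture('wrist');cv2.imwrite('pics/w11.png',cv2.resize(c['img'],(784,588),interpolation=cv2.INTER_CUBIC)[:,:,::-1])
E
```

```text
[0.56680686 0.03719302 0.21382047] 86.0
0 [(432, np.float64(128.47), np.float64(-1.0), np.float64(125.75), np.float64(131.25))]
1 [(417, np.float64(129.2), np.float64(-1.5), np.float64(126.5), np.float64(131.75))]
2 [(434, np.float64(129.3), np.float64(-1.5), np.float64(126.75), np.float64(132.0))]
3 [(420, np.float64(115.76), np.float64(-1.6), np.float64(113.0), np.float64(118.5)), (238, np.float64(141.09), np.float64(7.0), np.float64(137.75), np.float64(145.75))]
caps local x mm [128.56, 129.29, 129.38, 141.19] rel to cap3 [-12.63, -11.9, -11.81, 0.0] 86.05
```

View pics/w11.png

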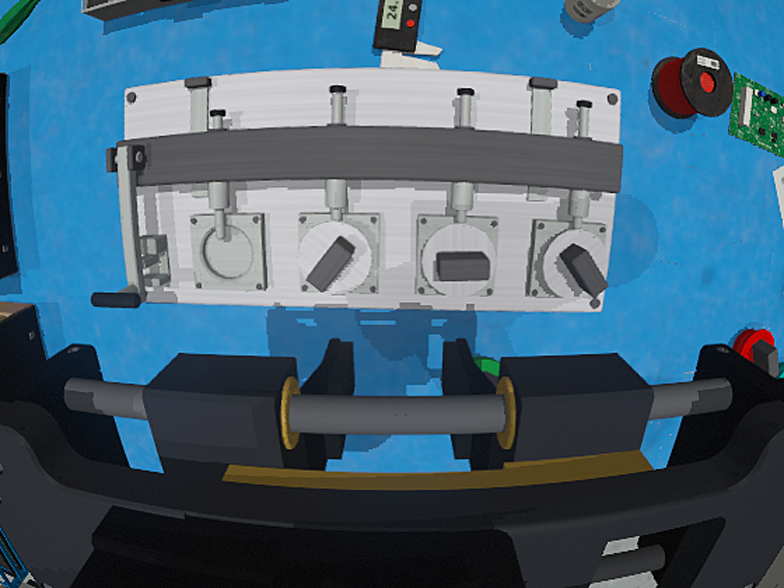

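The last view shows the carriage in with the bar down in its keeper at (125,230). The three cams sit flat in their cups at (335,260), (460,262) and (580,265). Their caps are fully pushed back at (338,90), (465,92) and (583,104), and nothing is touching them.

```bash
python3 -c "
from station import r
print(r.finish_job())"
```

```text
the job is handed in; nothing more can be done
None
```

The job is handed in at about 86 s: all three cams present stand fully down in cups 0–2, the carriage is in and latched, and each plunger is pushed back as far as I could measure (12.7, 13.4 and 13.5 mm); cam 0 was turned both ways to find its peak, while cams 1 and 2 were set from the measured push-back and could be a few degrees off.

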